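# Lock the service cover of the drive unit with its slotted key

## Task

The service cover of the low steel drive unit is shut but its quarter-turn stud stands up unlocked. Take the key out of its white holder, press the stud gently with the key's blade in its slot, turn it clockwise until it drops into its catch and press it fully home; then stand the key back upright in its holder. Only the key may touch the stud, and the other things stay where they are.

Things in the scene. Friction and masses are not known exactly. Their poses are not given: they have to be found in the camera images.
- unit: low stainless drive unit, fixed, 240 x 200 mm, 80 mm high (flat cover on top), louvres on its two long sides; origin under its centre, z up. The stud stands in a square well in the cover, 46 mm wide and 20 mm deep, 50 mm from the unit's centre towards its -x
- slot (a point): centre of the stud's head, on its top face. The head is a steel disc 38 mm across, its top face 20 mm above the cover while unlocked and level with it when home. The slot in it is 26 mm long, 6.5 mm wide and 7 mm deep, closed at both ends; this point's x axis runs along the slot, z is up. It moves with the stud
- plunger (a joint): how far the stud is pushed down, m: 0 unlocked, 0.020 home. A seal holds it wherever it is left (5 N to slide it, no spring). It lands on a firm ledge after 4 to 16 mm, not measured and different each time: the force is felt to rise. It turns only within 1 to 2 mm of that ledge. At the catch it can be pressed on to the bottom, where it cannot turn back
- stud (a joint): turn of the stud, rad, grows clockwise from above: 0 unlocked. The catch, 0.15 rad wide, lies about a quarter turn on, anywhere from 1.0 to 1.6, not measured and different each time: pressed while turned, the stud is felt to drop there; a firm stop follows. It turns with under 0.2 N m. The blade has 0.14 rad of play in the slot. Over 35 N on the stud damages its seal; 10 to 20 N are enough
- key_grip (a point): loose key, 0.16 kg, 90 mm tall, upright in its holder: centre of its black handle, a flat block 40 mm along x, 14 mm thick along y (grip across this), 44 mm high. Below it a steel collar 36 mm across, 4 mm thick, a round shank 12 mm across, 30 mm long, and the blade, 22 mm wide along x, 4 mm thick, 12 mm long. z is up
- key_tip (a point): middle of the blade's lower edge, 68 mm below key_grip on the key's axis
- holder: white plastic block, fixed, 80 x 70 mm, 52 mm high, with an upright hole in the middle of its top, 30 mm along x, 18 mm along y, 46 mm deep; the key hangs in it by its collar, which rests on the top (key_grip then 78 mm above the table). Origin under its centre. It may be on either side of the unit
- tub: bystander: white plastic tub 90 mm across, 90 mm high, origin under its centre
- bottle: bystander: bottle 60 mm across, 150 mm high, origin under its centre
- beaker: bystander: steel mug 80 mm across, 80 mm high, origin under its centre
There are look-alikes about, which are no part of the job. Of the things that look like the part that bears key_grip, the larger one is meant. What is shaped like the holder but orange is not meant.

How it is judged:
By the outcome, as a careful person would: the job done as asked, in the order asked, and still so for the second after the job is handed in, with the robot touching nothing.
It also fails if it takes over 67 s, if anything falls off the work surface, if the arm or the gripper's body presses on something with over 40 N, if the wrist force passes 120 N, or if a joint passes its speed limit or range.

## Robot

A 6-joint arm with a two-finger parallel gripper is mounted at the origin on the work surface. World frame = base frame: x ahead of the robot, y to its left, z up, the work surface at z = 0. Lengths are in m, angles in degrees, forces in N, time in s.
With the tool pointing down it reaches from about 0.275 to 0.725 m from the base axis. Payload 15.9 kg.
Tool frame: the origin (TCP) lies between the finger pads; the fingertips stand 8 mm ahead of it and the grasp point (between the pads) lies 11 mm behind it; z points along the fingers, y is the direction in which the jaws open and shut (so a half turn about z gives the same grasp; the last joint's range is limited). The gripper opens to 85 mm and grips with 20 to 120 N. Pads are 22 mm wide; open, the fingers measure 114 mm over their backs; the gripper's body (76 mm by 85 mm) begins 54 mm behind the grasp point. The pads swing forward as they close: fully open they stand 13 mm farther back than shut.
Start: joints at [-73.568, 12.198, -1.971, 75.831, 0, 90], TCP at [0.141, -0.48, 0.214] pointing down, gripper open.
Joint ranges: [-170.91, 170.91], [-42.67, 98.43], [-65.05, 77.54], [-120.47, 116.71], [-90, 82.35], [-180, 180]. Speed limits (degrees/s): [108.29, 108.29, 136.94, 147.25, 180, 180].

## Interface

Orientations are given as a 3x3 rotation matrix whose columns are the frame's x, y, z axes.
In Python, from rig import ctrl gives the robot as it stands.
- The arm moves only by the tool carry_out, never from a script. Its argument "series" is a list that holds one entry, the list of rows, each a list of 5 numbers: the closure in counts, from 0 (fully open) to 255 (shut), then the shift along the world's x, y, z in m, then the turn about the world's z in degrees. In form: [[[claw, tx, ty, tz, roll], ...]]. A call has 1 to 8 rows; each row shifts and turns the pose as measured when the row begins; what a row does not reach is not made up. A row lasts 1/10 s, in which the tool goes at most 50 mm and 8.59 degrees, less where a joint would pass 70% of its speed; a pose out of reach is approached as far as the arm can. A call with a gripper value outside its range is refused whole. The fingers move at their own pace and stop on an object; "grip_force" is the grip in N (left out, the last holds). Time passes only in rows, so rows that do not move let the fingers close. It gives the time, the measured TCP pose, the force and the opening at its end, in the units of the state.
- ctrl.state(): the state, without advancing time (a new reading comes with each control period).
- ctrl.get_image(name): name is "scene" or "top"; returns a dict with "color" (400x640x3 uint8, red, green, blue), "fovy" (degrees; the focal length in pixels is half the picture's height over the tangent of half this angle, whatever the lens; pixels are square), "cx", "cy" (the principal point, pixels), "D" ([k1, k2, p1, p2, k3] as OpenCV has them; the pictures are not rectified), "xyz" and "rotation" of the camera in the world. Camera axes: x right, y down, z forward; pixel columns grow to the right and rows downward; lengths in m; the calibration is good to about 2 mm. A picture is of the moment at which its call begins. There is no depth.
- ctrl.job_done(): hands the job in, once; it reports no verdict.
The state is a dict: "clock": time; "joints": joint angles; "joint_velocities": joint speeds; "tau": joint torques, N m; "ee_pos": TCP position; "tool_rot": TCP orientation; "ft_force": force on the tool from outside, world axes, zero at the start; "wrist_torque": the same for the moment, N m; "width": opening from 0.0 (shut) to 1.0 (fully open).
Only numpy, scipy, OpenCV 4.12 (cv2) and the standard library are available. Lean on these libraries where they do the work, as an engineer would, in place of code of your own. Each camera call takes 0.05 s, during which the arm holds its last target.

## Working session

There is one attempt and no reset: what is moved stays moved. The work goes in short steps, Python scripts to look and compute and a tool call to move; the robot and the scene stay as the last step left them, time stands still between calls to the robot, and variables do not carry over. Pictures are saved under pics/ and viewed, and the job is handed in when it is done.

Besides the shell and the picture viewer there is one more tool, called after "Call:" as a command line: name --argument value ..., lists and objects as JSON in quotes. carry_out: Moves the arm, as the interface text tells. Its arguments: {"type":"object","properties":{"series":{"type":"array","items":{"type":"array","items":{"type":"array","items":{"type":"number"}}}},"grip_force":{"type":"number"}},"required":["series"]}

```bash
ls; mkdir -p pics; python3 - <<'E'
from rig import ctrl
import cv2, pickle
print(ctrl.state())
for n in("scene","top"):
    i=ctrl.get_image(n); cv2.imwrite(f"pics/{n}0.png",i["color"][:,:,::-1]); pickle.dump(i,open(f"{n}0.pkl","wb"))
    print(n,{k:v for k,v in i.items() if k!="color"})
E
```

```text
pics
{'clock': 0.0, 'joints': array([-7.35678785e+01,  1.22249220e+01, -2.00704403e+00,  7.58296825e+01,
       -1.28009881e-03,  8.99989688e+01]), 'joint_velocities': array([ 0.0891884 , -0.07303345, -0.00178695,  0.00025806,  0.04584594,
       -0.09507104]), 'tau': array([-7.34571397e-03, -6.86144614e+01,  4.87119699e+01,  1.72270514e-02,
       -5.06236065e-04,  3.06649349e-05]), 'ee_pos': array([ 0.1413374 , -0.47925752,  0.21312341]), 'tool_rot': array([[ 9.59150438e-01,  2.82896327e-01, -3.25799170e-04],
       [ 2.82896514e-01, -9.59149889e-01,  1.02570323e-03],
       [-2.23225608e-05, -1.07597116e-03, -9.99999421e-01]]), 'ft_force': array([0.56577598, 0.50951707, 1.22260397]), 'wrist_torque': array([ 0.03994717, -0.05386046,  0.02711895]), 'width': 0.9974202038788874}
scene {'fovy': 42.06526206244195, 'cx': 326.953987628083, 'cy': 195.1249295149089, 'D': array([0.04132152, 0.        , 0.        , 0.        , 0.        ]), 'xyz': array([1.26286458, 0.67042323, 0.84174381]), 'rotation': array([[-0.7331538 ,  0.40483948, -0.54643435],
       [ 0.67997851,  0.44904585, -0.57964391],
       [ 0.01071134, -0.79653175, -0.60450181]])}
top {'fovy': 53.9642442665392, 'cx': 322.0794563377209, 'cy': 201.09203253658794, 'D': array([0.02239725, 0.        , 0.        , 0.        , 0.        ]), 'xyz': array([ 0.37519115, -0.08221551,  1.08175683]), 'rotation': array([[ 0.01141098, -0.98693292,  0.16072712],
       [-0.99971151, -0.00786269,  0.02269521],
       [-0.0211349 , -0.16093973, -0.98673792]])}
```

View pics/scene0.png

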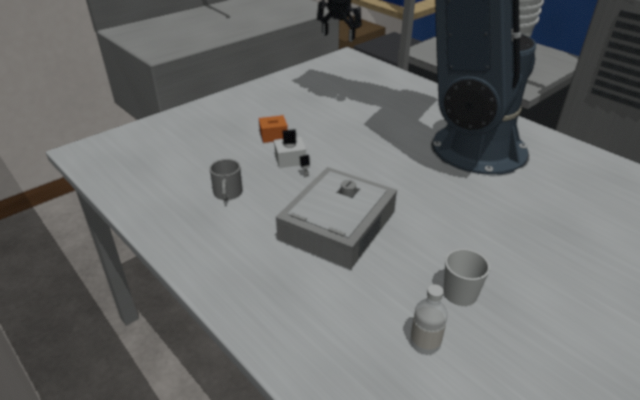

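View pics/top0.png

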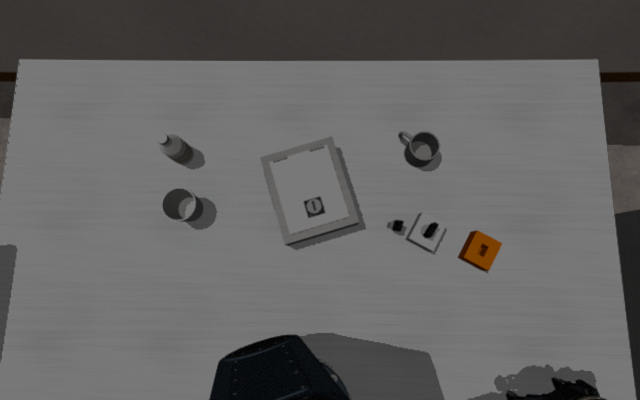

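Top view: the unit is at (313,190) with the stud at (314,206). The white holder is at (427,232) with a key in it, a smaller key lies at (397,226), and the orange look-alike holder is at (480,250). The meant key is the larger one, in the white holder. I'll check that in enlarged crops.

```bash
python3 - <<'E'
import cv2,pickle,numpy as np
t=pickle.load(open("top0.pkl","rb"))["color"][:,:,::-1]; s=pickle.load(open("scene0.pkl","rb"))["color"][:,:,::-1]
a=cv2.resize(t[195:275,380:510],None,fx=6,fy=6,interpolation=cv2.INTER_CUBIC)
b=cv2.resize(s[110:185,250:380],None,fx=6,fy=6,interpolation=cv2.INTER_CUBIC)
c=cv2.resize(t[130:250,255:370],None,fx=5,fy=5,interpolation=cv2.INTER_CUBIC)
for n,i in zip("abc",(a,b,c)): cv2.imwrite(f"pics/crop_{n}.png",np.clip(i*1.4,0,255).astype('u1'))
E
```

```text
(no output)
```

View pics/crop_a.png

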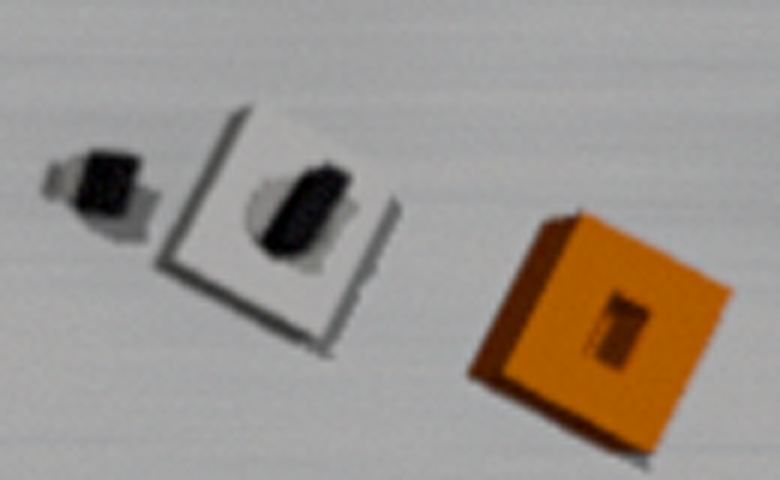

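View pics/crop_b.png

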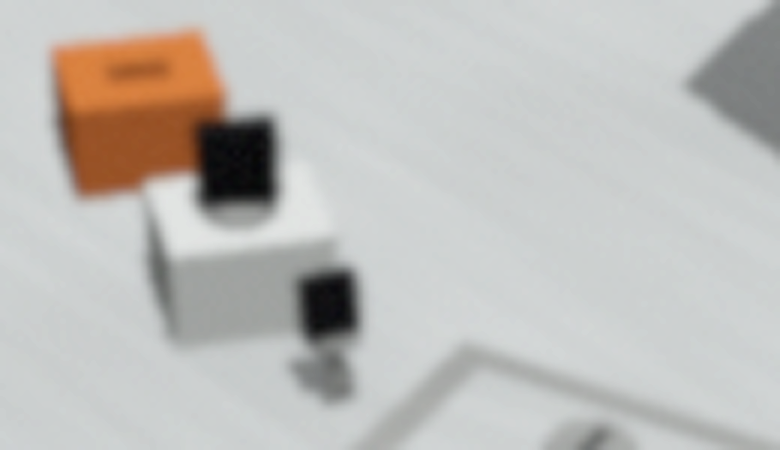

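View pics/crop_c.png

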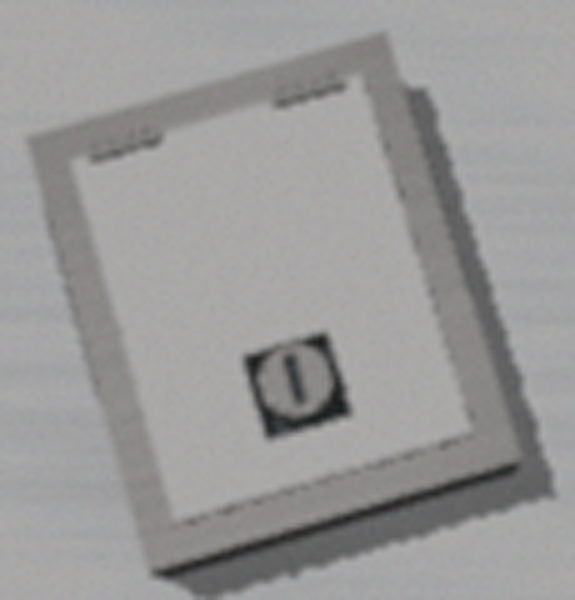

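```bash
cat > h.py <<'E'
import cv2,numpy as np,pickle
def K(i):
    f=200/np.tan(np.radians(i["fovy"]/2)); return np.array([[f,0,i["cx"]],[0,f,i["cy"]],[0,0,1.]])
def ray(i,uv):
    p=cv2.undistortPoints(np.array(uv,float).reshape(-1,1,2),K(i),i["D"]).reshape(-1,2)
    return np.c_[p,np.ones(len(p))]@np.array(i["rotation"]).T
def onz(i,uv,z):
    d=ray(i,uv); o=np.array(i["xyz"]); return o+d*((z-o[2])/d[:,2])[:,None]
def tri(i,a,j,b):
    d1=ray(i,a)[0];d2=ray(j,b)[0];o1=np.array(i["xyz"]);o2=np.array(j["xyz"])
    A=np.c_[d1,-d2];s=np.linalg.lstsq(A,o2-o1,rcond=None)[0]
    p,q=o1+d1*s[0],o2+d2*s[1];return (p+q)/2,np.linalg.norm(p-q)
def proj(i,P):
    R=np.array(i["rotation"]).T;t=-R@np.array(i["xyz"])
    return cv2.projectPoints(np.array(P,float).reshape(-1,1,3),cv2.Rodrigues(R)[0],t,K(i),i["D"])[0].reshape(-1,2)
def rect(i,mask,z,off,sc=1):
    ys,xs=np.nonzero(mask)
    P=onz(i,np.c_[xs+off[0],ys+off[1]],z)[:,:2]
    r=cv2.minAreaRect((P*1000).astype(np.float32)); return P.mean(0),r
E
python3 - <<'E'
from h import *
t=pickle.load(open("top0.pkl","rb"));s=pickle.load(open("scene0.pkl","rb"))
g=cv2.cvtColor(t["color"],cv2.COLOR_RGB2GRAY);gs=cv2.cvtColor(s["color"],cv2.COLOR_RGB2GRAY)
# big key
m=np.zeros_like(g);m[215:250,415:445]=(g[215:250,415:445]<50)
print("bigkey",m.sum(),rect(t,m,.1,(0,0)))
ms=np.zeros_like(g);ms[125:150,278:300]=gs[125:150,278:300]<60
ys,xs=np.nonzero(ms);print("scene key",xs.mean(),ys.mean(),xs.min(),xs.max(),ys.min(),ys.max())
m2=np.zeros_like(g);m2[215:236,385:406]=(g[215:236,385:406]<45)
print("small",m2.sum(),rect(t,m2,.05,(0,0)))
ys,xs=np.nonzero(m2);ts=(xs.mean(),ys.mean())
ms2=np.zeros_like(g);ms2[150:170,295:315]=gs[150:170,295:315]<60
ys,xs=np.nonzero(ms2);print(tri(t,ts,s,(xs.mean(),ys.mean())))
# holder top bright
r=g[205:260,400:455];print(np.percentile(r,[5,30,50,70,90]))
# orange
# slot
np.set_printoptions(linewidth=250)
print(g[193:220,300:329])
E
```

```text
bigkey 149 (array([ 0.458641  , -0.32587919]), ((453.9013977050781, -321.8495788574219), (32.2800407409668, 70.9111557006836), 60.28845977783203))
scene key 288.35555555555555 136.16666666666666 281 295 129 143
small 88 (array([ 0.48016984, -0.25655079]), ((480.4881896972656, -255.8205108642578), (23.433874130249023, 27.381969451904297), 79.43966674804688))
(array([ 0.48000547, -0.25678773,  0.04270065]), np.float64(0.002634322806457648))
[ 42. 114. 117. 119. 120.]
[[120 121 120 120 120 120 119 119 120 120 120 120 121 121 119 120 120 119 119 121 121 119 120 119 120 120 120 121 120]
 [119 120 120 120 120 119 120 118 119 119 119 120 119 119 120 119 120 120 121 120 120 120 119 120 121 119 120 121 120]
 [121 119 121 121 119 120 120 120 120 120 121 121 121 120 120 122 119 121 120 116 117 120 119 119 120 120 120 121 118]
 [119 121 120 120 120 119 120 119 121 121 120 121 120 118 120 120 114 105 100  91 101 120 121 120 120 120 120 120 120]
 [121 119 119 119 119 121 120 120 121 120 121 120 116 109 102  99  84  64  52  39  73 111 121 120 119 121 120 119 121]
 [120 121 121 120 121 120 120 119 1
[... 1883 characters left out ...]
121 121 121 111  79  32  34  42  40  32  33  32  31  31  36  42  65  87  93 106 121 120 121 120 120 119]
 [121 119 120 121 120 120 120  95  41  31  43  46  44  38  43  62  75  87  90 106 120 121 121 122 120 121 121 120 120]
 [120 120 120 118 120 119 118 102  52  36  49  64  72  80  89 101 113 120 120 121 120 122 120 121 119 119 119 121 121]
 [119 122 120 119 121 121 120 111  82  74  89  97 105 114 121 120 119 122 121 121 119 120 119 120 120 120 119 121 119]
 [121 119 118 120 120 121 120 119 112 108 118 119 120 122 120 119 120 121 121 121 119 119 121 119 120 120 121 119 120]
 [120 120 119 119 120 119 120 120 120 120 120 120 120 120 120 119 120 119 120 120 120 119 120 119 119 119 120 119 121]]
```

```bash
cat > m1.py <<'E'
from h import *
np.set_printoptions(linewidth=250,suppress=True,precision=4)
t=pickle.load(open("top0.pkl","rb"));s=pickle.load(open("scene0.pkl","rb"))
g=cv2.cvtColor(t["color"],cv2.COLOR_RGB2GRAY);gs=cv2.cvtColor(s["color"],cv2.COLOR_RGB2GRAY)
def comp(m,x,y):
    n,l,st,c=cv2.connectedComponentsWithStats(m.astype('u1')); k=l[y,x]; return (l==k) if k else None
m=comp(g<55,431,230); ys,xs=np.nonzero(m)
print("key comp",m.sum(),xs.min(),xs.max(),ys.min(),ys.max())
for z in(.1,.078,.056):
    print(z,rect(t,m,z,(0,0)))
ms=comp(gs<60,288,135);ysm,xsm=np.nonzero(ms);print("scene",ms.sum(),xsm.min(),xsm.max(),ysm.min(),ysm.max(),xsm.mean(),ysm.mean())
print("tri centroid",tri(t,(xs.mean(),ys.mean()),s,(xsm.mean(),ysm.mean())))
# slot
yy,xx=np.mgrid[199:212,309:319]; w=np.clip(97-g[199:212,309:319].astype(float),0,None); w[w<12]=0
P=onz(t,np.c_[xx.ravel(),yy.ravel()],.1)[:,:2];w=w.ravel();c=(P*w[:,None]).sum(0)/w.sum();C=((P-c).T*w)@(P-c)/w.sum()
e,v=np.linalg.eigh(C);print("slot c",c,"len",np.sqrt(e*12)*1000,"ang",np.degrees(np.arctan2(v[1,1],v[0,1])))
# disc
m=((g>70)&(g<106)).astype('u1')
cc=[c for c in cv2.findContours((g>66).astype('u1')[196:216,304:325],cv2.RETR_LIST,cv2.CHAIN_APPROX_NONE)[0]]
for c in cc:
    if len(c)>25:
        q=c.reshape(-1,2)+[304,196];W=onz(t,q,.1)[:,:2]*1000;print("disc?",len(c),cv2.fitEllipse(W.astype(np.float32)))
# cover: quad contours bright white
def quad(mask,z,eps=.03):
    c=max(cv2.findContours(mask.astype('u1'),cv2.RETR_EXTERNAL,cv2.CHAIN_APPROX_NONE)[0],key=cv2.contourArea)
    W=onz(t,c.reshape(-1,2),z)[:,:2]*1000; return cv2.minAreaRect(W.astype(np.float32))
E
python3 m1.py; python3 - <<'E'
import cv2,pickle,numpy as np
t=pickle.load(open("top0.pkl","rb"));g=cv2.cvtColor(t["color"],cv2.COLOR_RGB2GRAY)
np.set_printoptions(linewidth=300)
print(g[208:256,403:449])
E
```

```text
key comp 133 423 437 223 237
0.1 (array([ 0.4642, -0.329 ]), ((464.6729736328125, -329.64788818359375), (20.739164352416992, 44.72515106201172), 58.123207092285156))
0.078 (array([ 0.4662, -0.3345]), ((466.67822265625, -335.192626953125), (21.20389747619629, 45.72740173339844), 58.1231689453125))
0.056 (array([ 0.4682, -0.3401]), ((468.6834411621094, -340.7372741699219), (21.668622970581055, 46.729618072509766), 58.123172760009766))
scene 180 281 295 129 143 288.35555555555555 136.16666666666666
tri centroid (array([ 0.4669, -0.335 ,  0.0801]), np.float64(0.0027234511910472674))
slot c [ 0.5262 -0.0382] len [16.3644 30.5388] ang -174.66068823438854
disc? 95 ((529.650146484375, -40.15161895751953), (44.19160079956055, 51.85404586791992), 164.3859100341797)
[[117 116 115 ... 116 117 116]
 [119 118 118 ... 117 116 117]
 [118 118 118 ... 119 117 118]
 ...
 [119 121 120 ... 118 119 118]
 [120 120 120 ... 119 119 118]
 [120 119 119 ... 119 119 117]]
```

```bash
cat >> h.py <<'E'
def ortho(i,cx,cy,z,half=.06,res=.0002):
    # image with u -> +x world right, v down -> -y ; 
    n=int(2*half/res); u=np.arange(n); X=cx-half+u*res; Y=cy+half-u*res
    XX,YY=np.meshgrid(X,Y); p=proj(i,np.c_[XX.ravel(),YY.ravel(),np.full(n*n,z)]).astype(np.float32)
    return cv2.remap(i["color"],p[:,0].reshape(n,n),p[:,1].reshape(n,n),cv2.INTER_CUBIC)
E
python3 - <<'E'
from h import *
t=pickle.load(open("top0.pkl","rb"));s=pickle.load(open("scene0.pkl","rb"))
o=[ortho(t,.465,-.33,.1),ortho(t,.465,-.33,.052),ortho(t,.528,-.039,.1),ortho(s,.528,-.039,.1)]
o=[cv2.convertScaleAbs(x[:,:,::-1],alpha=1.6 if k<3 else 1.1) for k,x in enumerate(o)]
o=[cv2.resize(x,(295,295),interpolation=cv2.INTER_AREA) for x in o]
cv2.imwrite("pics/ortho.png",np.vstack([np.hstack(o[:2]),np.hstack(o[2:])]))
E
```

```text
(no output)
```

View pics/ortho.png

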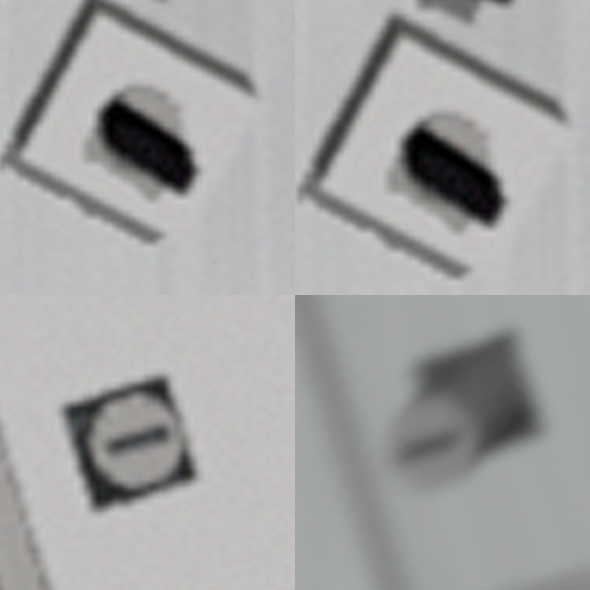

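```bash
cat > m2.py <<'E'
from h import *
np.set_printoptions(linewidth=250,suppress=True,precision=4)
def slot(i,cx=.5245,cy=-.0385,z=.1,half=.022,thr=None):
    res=.0002;o=cv2.cvtColor(ortho(i,cx,cy,z,half,res),cv2.COLOR_RGB2GRAY).astype(np.float32)
    n=o.shape[0]; yy,xx=np.mgrid[:n,:n]; X=cx-half+xx*res;Y=cy+half-yy*res
    D=np.hypot(X-cx,Y-cy)<.0155
    base=np.percentile(o[D],80); w=np.clip(base-o-(base-o[D].min())*.4,0,None)*D
    c=np.array([(X*w).sum(),(Y*w).sum()])/w.sum();d=np.stack([X-c[0],Y-c[1]],-1)
    C=np.einsum('ij,ijk,ijl->kl',w,d,d)/w.sum();e,v=np.linalg.eigh(C);a=np.degrees(np.arctan2(v[1,1],v[0,1]))
    return c,np.sqrt(12*e)*1e3,(a+90)%180-90
if __name__=="__main__":
  for n in("top0","scene0"):
    i=pickle.load(open(n+".pkl","rb"))
    c=np.array([.5245,-.0385])
    for k in range(3):
        r=slot(i,*c);print(n,r);c=r[0]
  t=pickle.load(open("top0.pkl","rb"))
  # handle edge lines in z=.1 ortho
  cx,cy,half,res=.465,-.33,.04,.0002
  o=cv2.GaussianBlur(cv2.cvtColor(ortho(t,cx,cy,.1,half,res),cv2.COLOR_RGB2GRAY),(0,0),3)
  for th in(40,50,60):
    c=max(cv2.findContours((o<th).astype('u1')[60:340,60:340],cv2.RETR_EXTERNAL,cv2.CHAIN_APPROX_NONE)[0],key=cv2.contourArea).reshape(-1,2)+60
    W=np.c_[cx-half+c[:,0]*res,cy+half-c[:,1]*res]*1e3
    print(th,cv2.minAreaRect(W.astype(np.float32)))
    u=np.array([np.cos(np.radians(-30)),np.sin(np.radians(-30))]);nn=np.array([-u[1],u[0]])
    m=W.mean(0)
    for it in range(3):
      L=[]
      for sg in(1,-1):
        a=(W-m)@u;b=(W-m)@nn
        # central part of the long edge
        q=W[(np.abs(a)<10)&(b*sg>0)]
        vx,vy,x0,y0=cv2.fitLine(q.astype(np.float32),cv2.DIST_HUBER,0,.01,.01).ravel();ang=np.degrees(np.arctan2(vy,vx));ang=(ang+90)%180-90
        L.append((ang,((np.array([x0,y0])-m)@nn)))
      am=(L[0][0]+L[1][0])/2;u=np.array([np.cos(np.radians(am)),np.sin(np.radians(am))]);nn=np.array([-u[1],u[0]])
    print(L,am)
  # holder top face edges: dark strips
E
python3 m2.py
```

```text
top0 (array([ 0.5246, -0.0378]), array([ 4.9344, 23.6358]), np.float64(15.40378483116561))
top0 (array([ 0.5246, -0.0378]), array([ 4.9337, 23.6337]), np.float64(15.397915320524163))
top0 (array([ 0.5246, -0.0378]), array([ 4.933 , 23.6343]), np.float64(15.399777048813945))
scene0 (array([ 0.5236, -0.0401]), array([ 6.2896, 21.0844]), np.float64(19.173438324800088))
scene0 (array([ 0.5235, -0.0401]), array([ 6.396, 20.826]), np.float64(19.01206795114871))
scene0 (array([ 0.5235, -0.0401]), array([ 6.3962, 20.8129]), np.float64(19.00023691674147))
40 ((464.6007080078125, -329.45343017578125), (18.95452880859375, 44.25027084350586), 57.09476852416992)
[(np.float32(-34.259476), np.float64(9.142428276332796)), (np.float32(-29.044281), np.float64(-8.954744658614798))] -31.651878
50 ((464.5721740722656, -329.6198425292969), (20.283233642578125, 45.15290451049805), 57.319435119628906)
[(np.float32(-34.169037), np.float64(9.6878058178643)), (np.float32(-27.985725), np.float64(-9.517983480737003))] -31.077381
60 ((464.43603515625, -329.84356689453125), (21.68486785888672, 46.13201141357422), 56.496517181396484)
[(np.float32(-34.191082), np.float64(10.212215958727185)), (np.float32(-26.52166), np.float64(-10.149834931940703))] -30.35637
```

The key, slot and heights agree across both views (key triangulates to z≈0.080 against 0.078 given). I'm moving above the key with the jaws across the handle, at a jaw yaw of about 60°.

Call:
carry_out --series '[[[110,0.04,0.018,0,8.5],[110,0.04,0.018,0,8.5],[110,0.04,0.018,0,8.5],[110,0.04,0.018,0,8.5],[110,0.04,0.018,0,8.5],[110,0.04,0.018,0,8.5],[110,0.04,0.018,0,8.5],[110,0.04,0.018,0,8.5]]]' --grip_force 40

```text
clock: 0.9
ee_pos: [0.467, -0.3294, 0.2112]
tool_rot: [[0.085, 0.996, -0.004], [0.996, -0.085, -0.0], [-0.0, -0.004, -1.0]]
ft_force: [-1.1, -1.5, 0.2]
width: 0.572
```

```bash
cat > st.py <<'E'
from rig import ctrl
import numpy as np
np.set_printoptions(suppress=True,precision=4)
s=ctrl.state();R=s["tool_rot"]
print(round(s["clock"],2),"pos",s["ee_pos"],"jawyaw",round(np.degrees(np.arctan2(R[1,1],R[0,1])),2),"tilt",R[:,2],"F",s["ft_force"].round(2),"T",s["wrist_torque"].round(3),"w",round(s["width"],3),"j",s["joints"].round(1))
E
python3 st.py
```

```text
0.9 pos [ 0.467  -0.3294  0.2112] jawyaw -4.89 tilt [-0.0044 -0.     -1.    ] F [-1.12 -1.47  0.24] T [-0.008  0.02  -0.014] w 0.572 j [-35.1  21.1   9.7  78.8  -0.1  59.8]
```

Call:
carry_out --series '[[[110,0,0,0,8.5],[110,0,0,-0.01,8.5],[110,0,0,-0.01,8.5],[110,0,0,-0.01,8.5],[110,0,0,-0.01,8.5],[110,0,0,-0.01,8.5],[110,0,0,0,8.5],[110,0,0,0,5]]]'

```text
clock: 1.7
ee_pos: [0.4714, -0.324, 0.1548]
tool_rot: [[-0.871, 0.491, -0.008], [0.491, 0.871, -0.001], [0.007, -0.005, -1.0]]
ft_force: [-0.1, -0.2, 0.5]
width: 0.568
```

```bash
cat > snap.py <<'E'
import sys,pickle,cv2
from rig import ctrl
n=sys.argv[1]
for c in("scene","top"):
    i=ctrl.get_image(c);pickle.dump(i,open(f"{c}{n}.pkl","wb"));cv2.imwrite(f"pics/{c}{n}.png",i["color"][:,:,::-1])
E
python3 snap.py 1; python3 st.py; python3 - <<'E'
from h import *
t=pickle.load(open("top1.pkl","rb"));s=pickle.load(open("scene1.pkl","rb"))
a=cv2.resize(t["color"][180:270,380:480,::-1],None,fx=5,fy=5,interpolation=cv2.INTER_CUBIC)
b=cv2.resize(s["color"][90:180,240:320,::-1],None,fx=5,fy=5,interpolation=cv2.INTER_CUBIC)[:450]
cv2.imwrite("pics/c1.png",np.hstack([a[:450,:400],b[:450,:400]]))
E
```

```text
1.8 pos [ 0.4714 -0.324   0.1548] jawyaw 60.36 tilt [-0.0082 -0.0009 -1.    ] F [ 0.7   0.52 -0.73] T [ 0.035 -0.045  0.026] w 0.569 j [-34.3  22.    2.8  71.2  -0.3  -4.7]
```

View pics/c1.png

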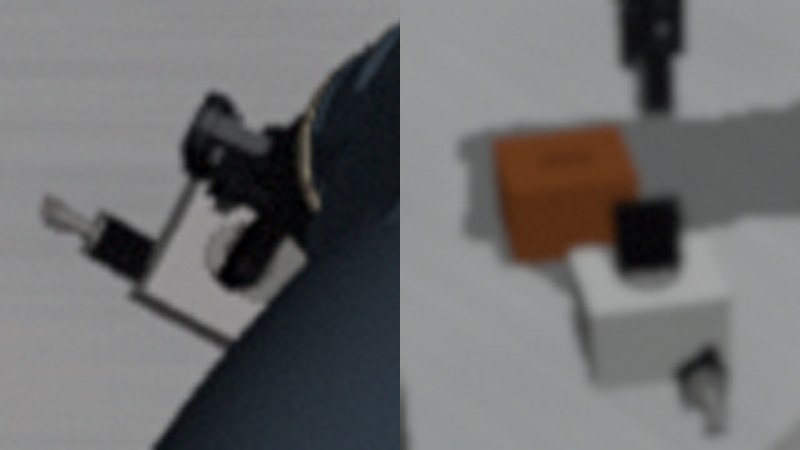

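The small look-alike key now lies beside the holder. It toppled on its own, since the gripper was about 0.1 m above it. Now centring over the key, then descending.

Call:
carry_out --series '[[[110,-0.005,-0.011,-0.005,0],[110,0,0,-0.01,0],[110,0,0,0,0]]]'

```text
clock: 2.1
ee_pos: [0.4658, -0.3361, 0.1382]
tool_rot: [[-0.866, 0.501, -0.009], [0.501, 0.866, -0.001], [0.007, -0.005, -1.0]]
ft_force: [-0.9, 0.4, -0.0]
width: 0.565
```

```bash
python3 st.py
```

```text
2.1 pos [ 0.4658 -0.3361  0.1382] jawyaw 59.95 tilt [-0.0086 -0.0008 -1.    ] F [-0.87  0.42 -0.04] T [ 0.041  0.013 -0.054] w 0.565 j [-35.6  22.6   1.4  69.1  -0.3  -5.6]
```

Call:
carry_out --series '[[[110,0.001,0.001,-0.015,0],[110,0,0,-0.015,0],[110,0,0,-0.012,0],[110,0,0,-0.01,0],[110,0,0,-0.008,0],[110,0,0,-0.004,0],[110,0,0,0,0]]]'

```text
clock: 2.8
ee_pos: [0.4663, -0.3354, 0.0707]
tool_rot: [[-0.863, 0.506, -0.009], [0.506, 0.863, -0.0], [0.007, -0.005, -1.0]]
ft_force: [-0.0, 0.5, 0.6]
width: 0.568
```

```bash
python3 st.py
```

```text
2.8 pos [ 0.4663 -0.3354  0.0707] jawyaw 59.61 tilt [-0.0087 -0.0005 -1.    ] F [-0.05  0.51  0.61] T [ 0.024 -0.028  0.06 ] w 0.568 j [-35.5  24.9  -5.3  60.1  -0.3  -5.1]
```

Close on the handle (firm grip so the blade doesn't slip under torque).

Call:
carry_out --series '[[[150,0,0,0,0],[190,0,0,0,0],[255,0,0,0,0],[255,0,0,0,0],[255,0,0,0,0],[255,0,0,0,0]]]' --grip_force 60

```text
clock: 3.4
ee_pos: [0.4672, -0.3359, 0.0723]
tool_rot: [[-0.863, 0.506, -0.007], [0.506, 0.863, -0.002], [0.005, -0.005, -1.0]]
ft_force: [0.1, -0.6, -2.1]
width: 0.147
```

```bash
python3 st.py;python3 snap.py 2;  python3 - <<'E'
from h import *
s=pickle.load(open("scene2.pkl","rb"))
b=cv2.resize(s["color"][70:190,230:340,::-1],None,fx=5,fy=5,interpolation=cv2.INTER_CUBIC)
cv2.imwrite("pics/c2.png",b)
E
```

```text
3.4 pos [ 0.4672 -0.3359  0.0723] jawyaw 59.6 tilt [-0.0067 -0.0019 -1.    ] F [ 0.13 -0.55 -2.07] T [ 0.054 -0.015  0.013] w 0.147 j [-35.5  24.8  -5.2  60.2  -0.3  -5.1]
```

View pics/c2.png

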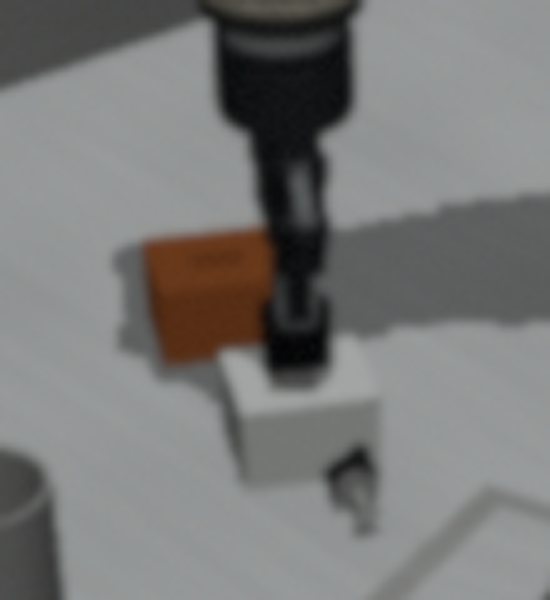

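Call:
carry_out --series '[[[255,0,0,0.015,0],[255,0,0,0.015,0],[255,0,0,0.02,0],[255,0,0,0.025,0],[255,0,0,0.025,0],[255,0,0,0.02,0],[255,0,0,0.01,0],[255,0,0,0,0]]]'

```text
clock: 4.3
ee_pos: [0.4655, -0.3347, 0.2055]
tool_rot: [[-0.862, 0.506, -0.01], [0.506, 0.863, 0.0], [0.008, -0.005, -1.0]]
ft_force: [0.9, -0.1, -0.8]
width: 0.144
```

```bash
python3 st.py;python3 snap.py 3;  python3 - <<'E'
from h import *
s=pickle.load(open("scene3.pkl","rb"))
b=cv2.resize(s["color"][50:190,230:340,::-1],None,fx=4,fy=4,interpolation=cv2.INTER_CUBIC)
cv2.imwrite("pics/c3.png",b)
E
```

```text
4.3 pos [ 0.4655 -0.3347  0.2055] jawyaw 59.6 tilt [-0.0097  0.0002 -1.    ] F [ 0.91 -0.15 -0.8 ] T [ 0.    -0.024 -0.066] w 0.144 j [-35.5  21.6   9.6  78.5  -0.3  -5.1]
```

View pics/c3.png

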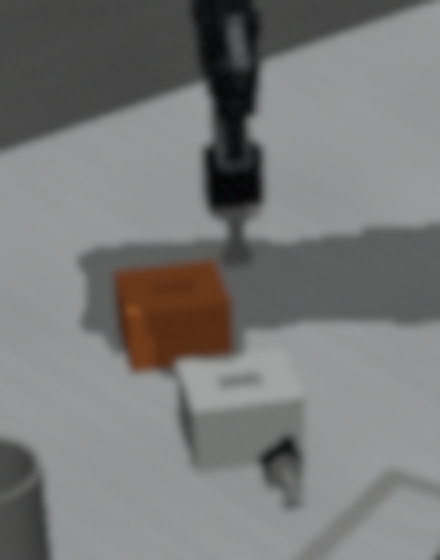

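Call:
carry_out --series '[[[255,0.005,0.025,0,4],[255,0.0075,0.04,0,6],[255,0.0075,0.04,0,6],[255,0.0075,0.04,0,6],[255,0.0075,0.04,0,6],[255,0.0075,0.04,0,6],[255,0.007,0.035,0,6],[255,0.005,0.02,0,5]]]'

```text
clock: 5.2
ee_pos: [0.5145, -0.0454, 0.1923]
tool_rot: [[-0.961, -0.275, -0.023], [-0.275, 0.961, -0.008], [0.025, -0.001, -1.0]]
ft_force: [0.3, -0.3, -2.5]
width: 0.141
```

Call:
carry_out --series '[[[255,0,0,0,0],[255,0,0,0,0]]]'

```text
clock: 5.4
ee_pos: [0.5137, -0.0427, 0.1899]
tool_rot: [[-0.959, -0.281, -0.027], [-0.281, 0.96, -0.008], [0.028, 0.0, -1.0]]
ft_force: [-1.1, 0.3, -1.6]
width: 0.145
```

```bash
python3 st.py;python3 snap.py 4;  python3 - <<'E'
from h import *
s=pickle.load(open("scene4.pkl","rb"));t=pickle.load(open("top4.pkl","rb"))
b=cv2.resize(s["color"][90:230,290:410,::-1],None,fx=4,fy=4,interpolation=cv2.INTER_CUBIC)
a=cv2.resize(t["color"][150:270,250:350,::-1],None,fx=4,fy=4,interpolation=cv2.INTER_CUBIC)
cv2.imwrite("pics/c4.png",b);cv2.imwrite("pics/t4.png",a)
E
```

```text
5.4 pos [ 0.5137 -0.0427  0.1899] jawyaw 106.3 tilt [-0.0266 -0.0077 -0.9996] F [-1.15  0.33 -1.58] T [ 0.005 -0.006  0.035] w 0.145 j [ -4.4  15.8  -0.8  74.9  -0.6 -20.7]
```

View pics/c4.png

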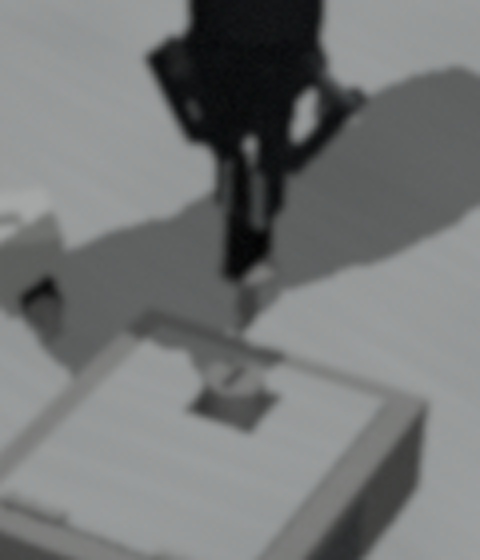

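View pics/t4.png

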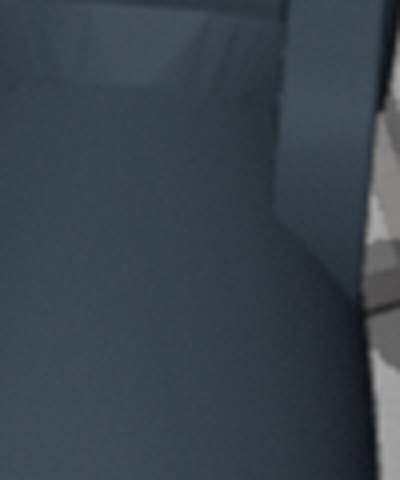

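Call:
carry_out --series '[[[255,0.004,0.0015,-0.003,0],[255,0.004,0.0015,-0.003,0],[255,0.004,0.001,-0.003,0],[255,0,0,0,0],[255,0,0,0,0]]]'

```text
clock: 6.0
ee_pos: [0.5265, -0.0418, 0.1796]
tool_rot: [[-0.962, -0.273, -0.027], [-0.273, 0.962, -0.008], [0.028, -0.0, -1.0]]
ft_force: [0.2, -0.7, -0.9]
width: 0.141
```

```bash
python3 st.py;python3 snap.py 5;  python3 - <<'E'
from h import *
from m2 import slot
s=pickle.load(open("scene5.pkl","rb"));t=pickle.load(open("top0.pkl","rb"));s0=pickle.load(open("scene0.pkl","rb"))
b=cv2.resize(s["color"][150:205,325:375,::-1],None,fx=10,fy=10,interpolation=cv2.INTER_CUBIC)
cv2.imwrite("pics/c5.png",cv2.convertScaleAbs(b,alpha=1.5))
ct=slot(t)[0];cs=slot(s0)[0]
pt=proj(t,[*ct,.1])[0];ps=proj(s0,[*cs,.1])[0];print(pt,ps,tri(t,pt,s0,ps))
from rig import ctrl
st=ctrl.state();R=st["tool_rot"];tip=st["ee_pos"]+R[:,2]*.063;print("tip",tip)
ex=R[:,0]
print(proj(s,[tip,tip+ex*.011,tip-ex*.011]))
E
```

```text
6.0 pos [ 0.5265 -0.0418  0.1796] jawyaw 105.86 tilt [-0.0272 -0.0077 -0.9996] F [ 0.21 -0.66 -0.89] T [ 0.003 -0.079  0.041] w 0.141 j [ -4.2  17.5   0.   74.1  -0.6 -20. ]
[313.3925 205.112 ] [347.9105 183.8003] (array([ 0.5248, -0.0382,  0.1015]), np.float64(0.001053353286485679))
tip [ 0.5247 -0.0422  0.1168]
[[347.1999 177.9625]
 [349.4379 175.6389]
 [344.9359 180.3133]]
```

View pics/c5.png

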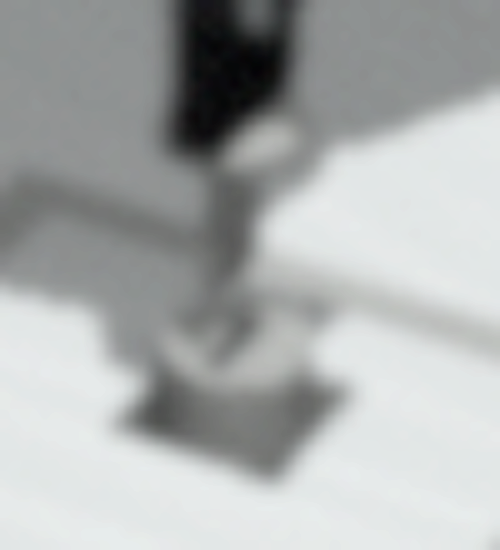

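```bash
python3 - <<'E'
from h import *
t=pickle.load(open("top0.pkl","rb"));s=pickle.load(open("scene0.pkl","rb"))
print(onz(s,[(288.36,136.17)],.078))
# weighted (antialiased) centroid of dark handle
for n,i,(x0,x1,y0,y1),bg in(("top",t,(419,442,219,241),None),("scene",s,(278,299,126,147),None)):
    g=cv2.cvtColor(i["color"],cv2.COLOR_RGB2GRAY).astype(float)[y0:y1,x0:x1]
    for th in(45,55,70):
        m=g<th;yy,xx=np.nonzero(m);print(n,th,xx.mean()+x0,yy.mean()+y0,onz(i,[(xx.mean()+x0,yy.mean()+y0)],.078))
# holder hole in scene3 / top3
s3=pickle.load(open("scene3.pkl","rb"));g=cv2.cvtColor(s3["color"],cv2.COLOR_RGB2GRAY)
r=g[138:152,278:304];np.set_printoptions(linewidth=200);print(r)
E
```

```text
[[ 0.46524418 -0.33922071  0.078     ]]
top 45 430.11290322580646 230.17741935483872 [[ 0.46604744 -0.3343717   0.078     ]]
top 55 430.17293233082705 230.13533834586465 [[ 0.46615601 -0.33452636  0.078     ]]
top 70 430.3191489361702 230.14893617021278 [[ 0.46612529 -0.33489318  0.078     ]]
scene 45 288.4121621621622 136.25 [[ 0.46541511 -0.33878025  0.078     ]]
scene 55 288.3393939393939 136.4 [[ 0.46609706 -0.3382776   0.078     ]]
scene 70 287.7323943661972 135.80751173708921 [[ 0.46529972 -0.34196032  0.078     ]]
[[ 76  74  72  73  75  77  79  82  85  94 105 117 132 147 155 158 160 160 161 161 161 162 160 157 153 151]
 [111 108 105 103 105 107 108 109 112 118 129 139 149 157 161 162 161 162 163 162 163 163 162 159 156 152]
 [143 139 138 137 137 137 137 138 138 142 149 155 159 161 162 162 162 163 162 163 163 163 162 160 156 153]
 [158 157 157 156 156 155 156 156 155 157 159 161 161 161 160 160 161 162 163 163 163 163 162 161 157 154]
 [162 163 162 162 162 161 160 159 159 158 158 157 156 154 151 153 155 159 161 163 163 164 163 162 160 156]
 [162 163 163 163 162 160 155 152 149 
[... 225 characters left out ...]
 126 127 128 131 136 146 156 162 163 163 163 163 163 161]
 [162 162 163 163 162 159 150 140 134 135 136 139 141 142 144 146 148 153 159 162 163 163 163 163 163 162]
 [161 163 163 163 163 161 156 151 149 150 152 154 156 157 157 158 158 159 162 163 163 162 163 163 162 161]
 [159 163 163 163 163 163 161 159 159 159 160 161 161 162 162 162 162 162 162 162 162 161 160 161 160 159]
 [156 162 163 163 162 162 162 162 162 162 162 162 162 161 160 160 159 158 158 158 156 154 152 151 149 146]
 [152 160 162 162 162 161 160 160 159 159 158 158 156 153 152 151 149 147 146 144 142 140 137 136 133 128]
 [144 156 158 158 157 155 153 152 150 149 147 146 143 139 137 136 133 130 127 127 126 124 123 122 120 117]]
```

Call:
carry_out --series '[[[255,0.001,0.002,-0.003,0],[255,0,0.002,-0.003,0.5],[255,0,0,-0.003,0],[255,0,0,-0.002,0],[255,0,0,0,0]]]'

```text
clock: 6.6
ee_pos: [0.5274, -0.0372, 0.168]
tool_rot: [[-0.959, -0.283, -0.027], [-0.283, 0.959, -0.008], [0.028, -0.0, -1.0]]
ft_force: [0.4, 1.1, -1.3]
width: 0.142
```

```bash
python3 st.py;python3 snap.py 6;  python3 - <<'E'
from h import *
s=pickle.load(open("scene6.pkl","rb"))
b=cv2.resize(s["color"][150:205,325:375,::-1],None,fx=10,fy=10,interpolation=cv2.INTER_CUBIC)
cv2.imwrite("pics/c6.png",cv2.convertScaleAbs(b,alpha=1.5))
from rig import ctrl
st=ctrl.state();R=st["tool_rot"];tip=st["ee_pos"]+R[:,2]*.063+R[:,0]*.001;print("tip",tip)
ex=R[:,0]
print(proj(s,[tip,tip+ex*.011,tip-ex*.011]))
E
```

```text
6.6 pos [ 0.5274 -0.0372  0.168 ] jawyaw 106.43 tilt [-0.0265 -0.008  -0.9996] F [ 0.44  1.13 -1.31] T [-0.014  0.01   0.006] w 0.142 j [ -3.7  17.7  -1.4  72.4  -0.6 -20.1]
tip [ 0.52486445 -0.0380572   0.10533799]
[[348.20099307 182.58981273]
 [350.38672626 180.23651448]
 [345.98964665 184.97072091]]
```

View pics/c6.png

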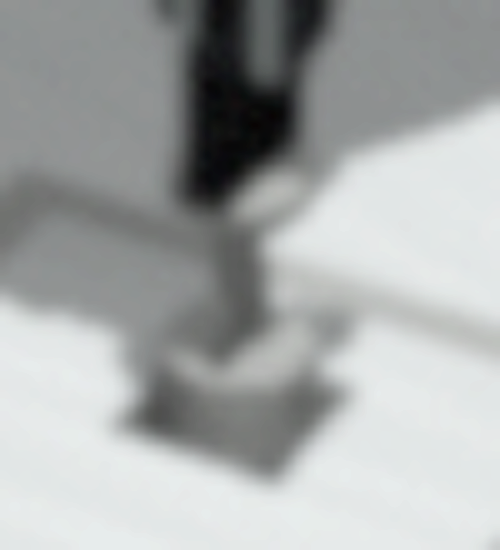

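Call:
carry_out --series '[[[255,0,0,-0.0015,0],[255,0,0,-0.0015,0],[255,0,0,-0.001,0],[255,0,0,0,0]]]'

```text
clock: 7.1
ee_pos: [0.5276, -0.0374, 0.1642]
tool_rot: [[-0.959, -0.283, -0.026], [-0.282, 0.959, -0.008], [0.027, -0.0, -1.0]]
ft_force: [-0.5, 0.1, -1.3]
width: 0.142
```

```bash
python3 st.py
```

```text
7.1 pos [ 0.5276 -0.0374  0.1642] jawyaw 106.41 tilt [-0.0258 -0.0081 -0.9996] F [-0.52  0.11 -1.33] T [-0.031 -0.018 -0.006] w 0.142 j [ -3.7  17.8  -1.8  71.9  -0.6 -20.1]
```

Call:
carry_out --series '[[[255,0,0,-0.001,0],[255,0,0,-0.001,0],[255,0,0,0,0]]]'

```text
clock: 7.4
ee_pos: [0.5276, -0.0374, 0.1621]
tool_rot: [[-0.959, -0.283, -0.026], [-0.282, 0.959, -0.008], [0.027, -0.0, -1.0]]
ft_force: [-0.2, 0.5, -2.2]
width: 0.141
```

```bash
python3 st.py
```

```text
7.4 pos [ 0.5276 -0.0374  0.1621] jawyaw 106.41 tilt [-0.0257 -0.0081 -0.9996] F [-0.2   0.55 -2.17] T [ 0.048 -0.023  0.022] w 0.141 j [ -3.7  17.8  -2.1  71.6  -0.6 -20.1]
```

Call:
carry_out --series '[[[255,0,0,-0.001,0],[255,0,0,0,0]]]'

```text
clock: 7.6
ee_pos: [0.5277, -0.0374, 0.161]
tool_rot: [[-0.959, -0.283, -0.026], [-0.282, 0.959, -0.008], [0.027, -0.0, -1.0]]
ft_force: [-1.1, -0.2, -1.8]
width: 0.14
```

Call:
carry_out --series '[[[255,0,0,-0.001,0],[255,0,0,0,0]]]'

```text
clock: 7.8
ee_pos: [0.5277, -0.0374, 0.1599]
tool_rot: [[-0.959, -0.283, -0.026], [-0.282, 0.959, -0.008], [0.027, -0.001, -1.0]]
ft_force: [-0.4, -0.2, -1.4]
width: 0.142
```

Call:
carry_out --series '[[[255,0,0,-0.001,0],[255,0,0,0,0]]]'

```text
clock: 8.0
ee_pos: [0.5277, -0.0374, 0.1589]
tool_rot: [[-0.959, -0.283, -0.026], [-0.282, 0.959, -0.008], [0.027, -0.001, -1.0]]
ft_force: [0.6, -0.3, -1.7]
width: 0.14
```

Call:
carry_out --series '[[[255,0,0,-0.001,0],[255,0,0,0,0]]]'

```text
clock: 8.2
ee_pos: [0.5279, -0.0374, 0.1581]
tool_rot: [[-0.959, -0.282, -0.025], [-0.282, 0.959, -0.008], [0.026, -0.001, -1.0]]
ft_force: [-0.6, 0.4, 0.2]
width: 0.14
```

Call:
carry_out --series '[[[255,0,0,-0.001,0],[255,0,0,0,0]]]'

```text
clock: 8.4
ee_pos: [0.528, -0.0374, 0.1573]
tool_rot: [[-0.959, -0.282, -0.025], [-0.282, 0.959, -0.008], [0.026, -0.001, -1.0]]
ft_force: [-0.2, 0.2, 1.7]
width: 0.144
```

Call:
carry_out --series '[[[255,0,0,-0.001,0],[255,0,0,0,0]]]'

```text
clock: 8.6
ee_pos: [0.528, -0.0374, 0.1564]
tool_rot: [[-0.959, -0.283, -0.024], [-0.282, 0.959, -0.008], [0.026, -0.001, -1.0]]
ft_force: [-0.5, -0.1, 1.8]
width: 0.141
```

```bash
python3 snap.py 7;  python3 - <<'E'
from h import *
s=pickle.load(open("scene7.pkl","rb"));s6=pickle.load(open("scene6.pkl","rb"))
f=lambda s:cv2.convertScaleAbs(cv2.resize(s["color"][155:205,330:370,::-1],None,fx=10,fy=10,interpolation=cv2.INTER_CUBIC),alpha=1.5)
cv2.imwrite("pics/c7.png",np.hstack([f(s6),f(s)]))
from rig import ctrl
st=ctrl.state();R=st["tool_rot"];
for L in(.063,.021,.017): # tip, collar bottom, collar top
    tip=st["ee_pos"]+R[:,2]*L+R[:,0]*.001;print(L,tip,(proj(s,[tip])-[330,155])*10)
E
```

```text
0.063 [ 0.52550806 -0.03820759  0.09346019] [[177.96436372 316.25105389]]
0.021 [ 0.52653305 -0.03786536  0.13544628] [[182.08335522 176.52216346]]
0.017 [ 0.52663066 -0.03783276  0.13944496] [[182.48542565 162.90497479]]
```

View pics/c7.png

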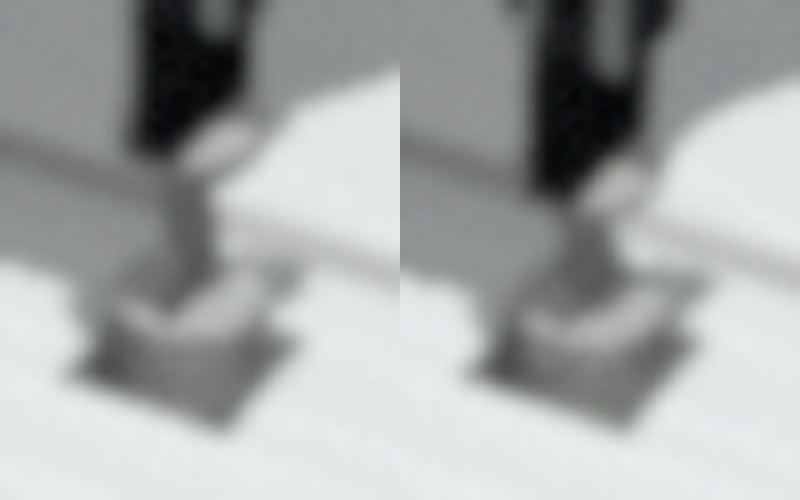

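Call:
carry_out --series '[[[255,0,0,-0.001,0],[255,0,0,-0.001,0]]]'

```text
clock: 8.9
ee_pos: [0.5281, -0.0374, 0.1545]
tool_rot: [[-0.959, -0.283, -0.024], [-0.282, 0.959, -0.008], [0.025, -0.001, -1.0]]
ft_force: [-0.2, 0.2, 2.9]
width: 0.139
```

Call:
carry_out --series '[[[255,0,0,-0.001,0],[255,0,0,-0.001,0]]]'

```text
clock: 9.1
ee_pos: [0.5281, -0.0374, 0.1523]
tool_rot: [[-0.959, -0.283, -0.024], [-0.282, 0.959, -0.008], [0.025, -0.001, -1.0]]
ft_force: [-0.6, 0.1, 3.6]
width: 0.143
```

Call:
carry_out --series '[[[255,0,0,-0.001,0],[255,0,0,-0.001,0]]]'

```text
clock: 9.3
ee_pos: [0.5281, -0.0374, 0.1501]
tool_rot: [[-0.959, -0.283, -0.024], [-0.282, 0.959, -0.008], [0.025, -0.001, -1.0]]
ft_force: [-0.1, 0.2, 3.3]
width: 0.143
```

Call:
carry_out --series '[[[255,0,0,-0.001,0],[255,0,0,-0.001,0]]]'

```text
clock: 9.5
ee_pos: [0.5279, -0.0375, 0.1478]
tool_rot: [[-0.959, -0.282, -0.025], [-0.282, 0.959, -0.008], [0.026, -0.001, -1.0]]
ft_force: [-2.9, -1.4, 0.2]
width: 0.141
```

Call:
carry_out --series '[[[255,0,0,-0.001,0],[255,0,0,-0.001,0]]]'

```text
clock: 9.7
ee_pos: [0.5279, -0.0377, 0.1458]
tool_rot: [[-0.959, -0.282, -0.024], [-0.282, 0.959, -0.009], [0.026, -0.001, -1.0]]
ft_force: [-2.5, -0.2, 19.4]
width: 0.143
```

Call:
carry_out --series '[[[255,0,0,-0.001,0],[255,0,0,-0.001,0]]]'

```text
clock: 9.9
ee_pos: [0.529, -0.0378, 0.1458]
tool_rot: [[-0.959, -0.282, -0.021], [-0.282, 0.959, -0.009], [0.023, -0.003, -1.0]]
ft_force: [-5.5, -0.4, 17.7]
width: 0.137
```

```bash
python3 snap.py 8; python3 st.py; python3 - <<'E'
from h import *
s=pickle.load(open("scene8.pkl","rb"));s6=pickle.load(open("scene7.pkl","rb"))
f=lambda s:cv2.convertScaleAbs(cv2.resize(s["color"][155:205,330:370,::-1],None,fx=10,fy=10,interpolation=cv2.INTER_CUBIC),alpha=1.5)
cv2.imwrite("pics/c8.png",np.hstack([f(s6),f(s)]))
from rig import ctrl
st=ctrl.state();R=st["tool_rot"];
for L in(.063,.021,.017): # tip, collar bottom, collar top
    tip=st["ee_pos"]+R[:,2]*L+R[:,0]*.001;print(L,tip,(proj(s,[tip])-[330,155])*10)
E
```

```text
10.0 pos [ 0.5289 -0.0378  0.1459] jawyaw 106.4 tilt [-0.021  -0.009  -0.9997] F [-5.68 -0.2  16.75] T [-0.112  1.525 -0.028] w 0.137 j [ -3.7  18.1  -4.1  69.   -0.6 -20.1]
0.063 [ 0.52658376 -0.03860706  0.08289139] [[172.17493796 352.12702104]]
0.021 [ 0.52746666 -0.03823007  0.12488042] [[176.67342819 213.65798989]]
0.017 [ 0.52755075 -0.03819417  0.12887937] [[177.11237424 200.16608073]]
```

View pics/c8.png

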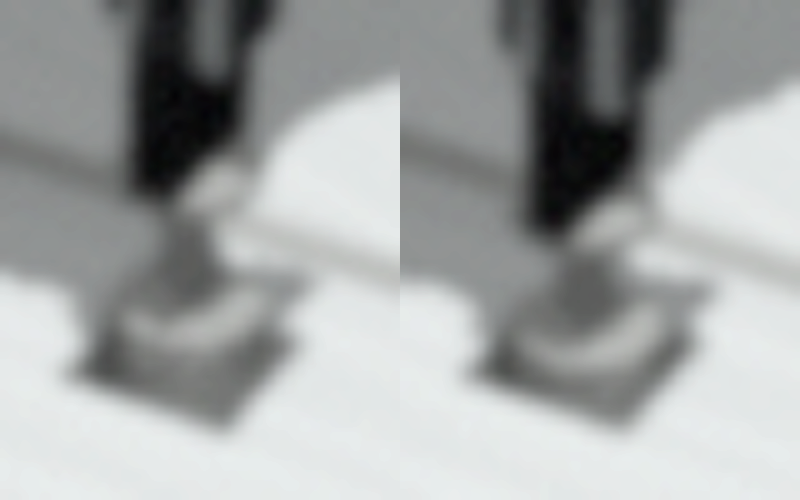

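Call:
carry_out --series '[[[255,-0.001,0,0,0],[255,-0.0005,0,0,0]]]'

```text
clock: 10.2
ee_pos: [0.5273, -0.0377, 0.1463]
tool_rot: [[-0.959, -0.282, -0.021], [-0.282, 0.959, -0.009], [0.022, -0.003, -1.0]]
ft_force: [-1.8, -0.0, 0.0]
width: 0.139
```

```bash
python3 st.py
```

```text
10.2 pos [ 0.5273 -0.0377  0.1463] jawyaw 106.4 tilt [-0.0206 -0.009  -0.9997] F [-1.81 -0.05  0.03] T [-0.093  0.358  0.019] w 0.139 j [ -3.7  17.9  -4.3  69.   -0.6 -20.1]
```

Call:
carry_out --series '[[[255,-0.0003,0,-0.0006,-3],[255,-0.0001,-0.0001,-0.0006,-4],[255,-0.0001,-0.0001,-0.0006,-4]]]'

```text
clock: 10.5
ee_pos: [0.528, -0.0382, 0.146]
tool_rot: [[-0.996, -0.089, -0.019], [-0.089, 0.996, -0.006], [0.019, -0.004, -1.0]]
ft_force: [-3.3, -0.7, 10.9]
width: 0.144
```

```bash
python3 st.py
```

```text
10.5 pos [ 0.528  -0.0382  0.146 ] jawyaw 95.12 tilt [-0.0186 -0.0057 -0.9998] F [-3.35 -0.7  10.86] T [-0.396  0.951  0.17 ] w 0.144 j [-3.9 17.9 -4.4 68.8 -0.4 -9. ]
```

Call:
carry_out --series '[[[255,-0.0005,-0.0002,-0.0006,-5],[255,-0.0003,-0.0002,-0.0006,-5],[255,-0.0003,-0.0002,-0.0006,-5]]]'

```text
clock: 10.8
ee_pos: [0.528, -0.0392, 0.146]
tool_rot: [[-0.983, 0.181, -0.016], [0.182, 0.983, -0.002], [0.015, -0.005, -1.0]]
ft_force: [-3.9, -0.1, 11.9]
width: 0.142
```

```bash
python3 st.py
```

```text
10.8 pos [ 0.528  -0.0392  0.146 ] jawyaw 79.55 tilt [-0.016  -0.0019 -0.9999] F [-3.88 -0.09 11.86] T [-0.262  1.087  0.164] w 0.142 j [-4.1 17.7 -4.5 68.7 -0.2  6.3]
```

```bash
python3 snap.py 9; python3 - <<'E'
from h import *
s=pickle.load(open("scene9.pkl","rb"));s6=pickle.load(open("scene8.pkl","rb"))
f=lambda s:cv2.convertScaleAbs(cv2.resize(s["color"][155:205,330:370,::-1],None,fx=10,fy=10,interpolation=cv2.INTER_CUBIC),alpha=1.5)
cv2.imwrite("pics/c9.png",np.hstack([f(s6),f(s)]))
E
```

```text
(no output)
```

View pics/c9.png

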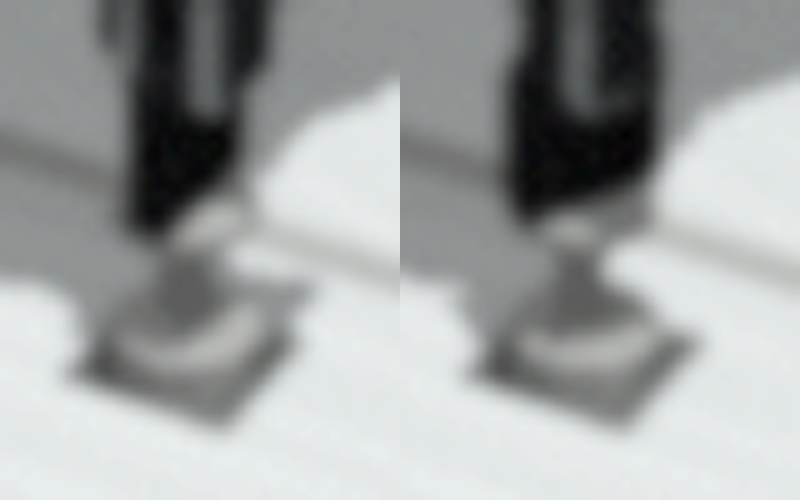

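Call:
carry_out --series '[[[255,-0.0006,-0.0002,-0.0006,-5],[255,-0.0004,-0.0002,-0.0006,-5],[255,-0.0004,-0.0002,-0.0006,-5]]]'

```text
clock: 11.2
ee_pos: [0.5277, -0.0401, 0.146]
tool_rot: [[-0.9, 0.436, -0.013], [0.436, 0.9, 0.001], [0.012, -0.004, -1.0]]
ft_force: [-4.2, -0.4, 11.7]
width: 0.143
```

Call:
carry_out --series '[[[255,-0.0004,-0.0002,-0.0006,-5],[255,-0.0004,-0.0002,-0.0006,-5],[255,-0.0004,-0.0002,-0.0006,-4]]]'

```text
clock: 11.5
ee_pos: [0.5273, -0.0409, 0.146]
tool_rot: [[-0.761, 0.649, -0.009], [0.649, 0.761, 0.004], [0.009, -0.003, -1.0]]
ft_force: [-4.2, -0.3, 12.2]
width: 0.142
```

```bash
python3 st.py
```

```text
11.5 pos [ 0.5273 -0.0409  0.146 ] jawyaw 49.52 tilt [-0.0089  0.004  -1.    ] F [-4.24 -0.25 12.22] T [-0.045  1.09   0.13 ] w 0.142 j [-4.5 17.3 -5.1 68.1  0.2 35.9]
```

Call:
carry_out --series '[[[255,-0.0004,0,-0.0006,-3],[255,-0.0004,0,-0.0006,-3]]]'

```text
clock: 11.7
ee_pos: [0.5271, -0.041, 0.146]
tool_rot: [[-0.685, 0.729, -0.006], [0.729, 0.685, 0.005], [0.008, -0.002, -1.0]]
ft_force: [-3.8, -0.8, 11.8]
width: 0.14
```

Call:
carry_out --series '[[[255,-0.0004,0,-0.0006,-3],[255,-0.0004,0,-0.0006,-3]]]'

```text
clock: 11.9
ee_pos: [0.5265, -0.0411, 0.1456]
tool_rot: [[-0.601, 0.799, -0.005], [0.799, 0.601, 0.005], [0.007, -0.001, -1.0]]
ft_force: [-3.4, -0.3, 7.3]
width: 0.14
```

Call:
carry_out --series '[[[255,-0.0004,0,-0.0006,-3],[255,-0.0004,0,-0.0006,-3]]]'

```text
clock: 12.1
ee_pos: [0.5256, -0.0412, 0.1445]
tool_rot: [[-0.511, 0.86, -0.004], [0.86, 0.511, 0.005], [0.007, -0.001, -1.0]]
ft_force: [-1.2, 0.1, 3.7]
width: 0.14
```

Call:
carry_out --series '[[[255,0,0,-0.001,0],[255,0,0,-0.001,0],[255,0,0,-0.001,0]]]'

```text
clock: 12.4
ee_pos: [0.5256, -0.0412, 0.1412]
tool_rot: [[-0.512, 0.859, -0.004], [0.859, 0.512, 0.005], [0.007, -0.001, -1.0]]
ft_force: [-1.9, -1.2, 2.5]
width: 0.138
```

```bash
python3 st.py
```

```text
12.4 pos [ 0.5256 -0.0412  0.1412] jawyaw 30.83 tilt [-0.004   0.0052 -1.    ] F [-1.87 -1.19  2.49] T [-0.145  0.524  0.023] w 0.138 j [-4.7 17.  -6.2 67.   0.3 54.5]
```

Call:
carry_out --series '[[[255,0,0,-0.001,0],[255,0,0,-0.001,0],[255,0,0,-0.001,0]]]'

```text
clock: 12.7
ee_pos: [0.5257, -0.0412, 0.1378]
tool_rot: [[-0.514, 0.858, -0.004], [0.858, 0.514, 0.005], [0.007, -0.001, -1.0]]
ft_force: [-2.0, -0.7, 3.2]
width: 0.14
```

```bash
python3 st.py
```

```text
12.7 pos [ 0.5257 -0.0412  0.1378] jawyaw 30.93 tilt [-0.0042  0.0052 -1.    ] F [-2.02 -0.65  3.17] T [-0.13   0.494 -0.013] w 0.14 j [-4.7 17.1 -6.6 66.6  0.3 54.4]
```

Call:
carry_out --series '[[[255,0,0,-0.001,0],[255,0,0,-0.001,0]]]'

```text
clock: 12.9
ee_pos: [0.5257, -0.0412, 0.1356]
tool_rot: [[-0.514, 0.858, -0.004], [0.858, 0.514, 0.005], [0.007, -0.001, -1.0]]
ft_force: [-1.7, -0.4, 2.7]
width: 0.144
```

Call:
carry_out --series '[[[255,0,0,-0.001,0],[255,0,0,-0.001,0]]]'

```text
clock: 13.1
ee_pos: [0.5264, -0.0413, 0.1344]
tool_rot: [[-0.514, 0.858, -0.002], [0.858, 0.514, 0.005], [0.006, 0.001, -1.0]]
ft_force: [-4.4, -0.8, 23.0]
width: 0.146
```

Call:
carry_out --series '[[[255,0,0,-0.001,0],[255,0,0,-0.001,0]]]'

```text
clock: 13.3
ee_pos: [0.5273, -0.0413, 0.1344]
tool_rot: [[-0.514, 0.858, 0.001], [0.858, 0.514, 0.005], [0.004, 0.003, -1.0]]
ft_force: [-7.3, -1.0, 18.2]
width: 0.139
```

Call:
carry_out --series '[[[255,-0.001,0,0,0],[255,-0.0007,0,0,0]]]'

```text
clock: 13.5
ee_pos: [0.5254, -0.0412, 0.1347]
tool_rot: [[-0.515, 0.857, 0.001], [0.857, 0.514, 0.005], [0.004, 0.003, -1.0]]
ft_force: [-1.8, 0.4, 1.7]
width: 0.14
```

```bash
python3 st.py
```

```text
13.5 pos [ 0.5254 -0.0412  0.1347] jawyaw 30.96 tilt [ 0.0009  0.0049 -1.    ] F [-1.8   0.43  1.66] T [-0.041  0.425  0.032] w 0.14 j [-4.7 16.9 -7.4 65.7  0.3 54.4]
```

Call:
carry_out --series '[[[255,-0.0006,0,0,0],[255,-0.0003,0,0.0005,0]]]'

```text
clock: 13.7
ee_pos: [0.5246, -0.0412, 0.135]
tool_rot: [[-0.515, 0.857, 0.001], [0.857, 0.515, 0.005], [0.004, 0.004, -1.0]]
ft_force: [1.3, 0.1, -4.3]
width: 0.142
```

```bash
python3 st.py
```

```text
13.7 pos [ 0.5246 -0.0412  0.135 ] jawyaw 30.97 tilt [ 0.0011  0.005  -1.    ] F [ 1.29  0.1  -4.3 ] T [-0.05  -0.054  0.03 ] w 0.142 j [-4.7 16.8 -7.5 65.7  0.3 54.4]
```

Call:
carry_out --series '[[[255,-0.0002,0,0.0015,0],[255,0,0,0.002,0]]]'

```text
clock: 13.9
ee_pos: [0.5242, -0.0411, 0.138]
tool_rot: [[-0.515, 0.857, 0.0], [0.857, 0.515, 0.005], [0.004, 0.003, -1.0]]
ft_force: [-0.2, 0.0, -3.2]
width: 0.142
```

```bash
python3 st.py
```

```text
13.9 pos [ 0.5242 -0.0411  0.138 ] jawyaw 30.97 tilt [ 0.0003  0.0054 -1.    ] F [-0.19  0.   -3.17] T [-0.001 -0.013 -0.012] w 0.142 j [-4.7 16.7 -7.1 66.2  0.3 54.4]
```

Call:
carry_out --series '[[[255,0,0,0.002,0],[255,0,0,0.002,0],[255,0,0,0.002,0],[255,0,0,0.002,0]]]'

```text
clock: 14.3
ee_pos: [0.5244, -0.0411, 0.1467]
tool_rot: [[-0.515, 0.857, 0.001], [0.857, 0.515, 0.005], [0.004, 0.003, -1.0]]
ft_force: [-1.0, 0.2, -1.8]
width: 0.14
```

```bash
python3 st.py
```

```text
14.3 pos [ 0.5244 -0.0411  0.1467] jawyaw 30.97 tilt [ 0.0005  0.0054 -1.    ] F [-1.02  0.22 -1.81] T [-0.036  0.008 -0.025] w 0.14 j [-4.7 16.5 -6.2 67.4  0.3 54.4]
```

Call:
carry_out --series '[[[255,0,0,0.01,0],[255,0,0,0.015,0],[255,0,0,0.015,0],[255,0,0,0.01,0],[255,0,0,0,0]]]'

```text
clock: 14.8
ee_pos: [0.5245, -0.0411, 0.2013]
tool_rot: [[-0.515, 0.857, 0.002], [0.857, 0.515, 0.005], [0.004, 0.004, -1.0]]
ft_force: [-0.3, -0.0, -1.5]
width: 0.143
```

```bash
python3 st.py; python3 snap.py 10; python3 - <<'E'
from h import *
s=pickle.load(open("scene10.pkl","rb"));s6=pickle.load(open("scene0.pkl","rb"))
f=lambda s:cv2.convertScaleAbs(cv2.resize(s["color"][145:205,325:375,::-1],None,fx=8,fy=8,interpolation=cv2.INTER_CUBIC),alpha=1.5 if s is not s6 else 1)
cv2.imwrite("pics/c10.png",np.hstack([f(s6),f(s)]))
E
```

```text
14.8 pos [ 0.5245 -0.0411  0.2013] jawyaw 30.97 tilt [ 0.0017  0.0053 -1.    ] F [-0.31 -0.05 -1.55] T [ 0.024 -0.018 -0.02 ] w 0.143 j [-4.7 15.4  0.3 74.9  0.3 54.4]
```

View pics/c10.png

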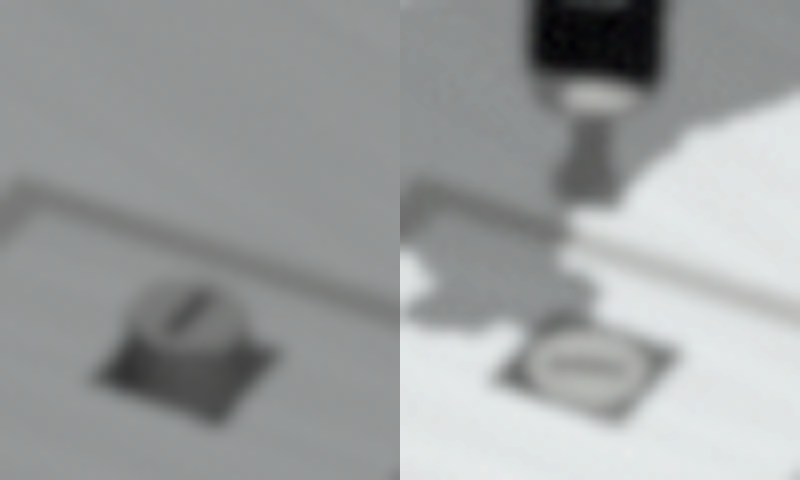

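Stud is turned and flush with the cover. Returning the key to the holder.

Call:
carry_out --series '[[[255,-0.005,-0.025,0,2],[255,-0.0075,-0.04,0,4],[255,-0.0075,-0.04,0,4],[255,-0.0075,-0.04,0,4],[255,-0.0075,-0.04,0,4],[255,-0.0075,-0.04,0,4],[255,-0.007,-0.035,0,4],[255,-0.005,-0.02,0,2.5]]]'

```text
clock: 15.7
ee_pos: [0.464, -0.3274, 0.1933]
tool_rot: [[-0.874, 0.486, -0.011], [0.486, 0.874, 0.007], [0.013, 0.001, -1.0]]
ft_force: [0.2, 1.2, -1.2]
width: 0.14
```

Call:
carry_out --series '[[[255,0,0,0,0],[255,0,0,0,0]]]'

```text
clock: 15.9
ee_pos: [0.4623, -0.3296, 0.1912]
tool_rot: [[-0.872, 0.489, -0.013], [0.489, 0.872, 0.008], [0.016, 0.001, -1.0]]
ft_force: [0.4, 0.4, -1.3]
width: 0.145
```

```bash
python3 st.py; python3 snap.py 11; python3 - <<'E'
from h import *
s=pickle.load(open("scene11.pkl","rb"));t=pickle.load(open("top11.pkl","rb"))
f=lambda c:cv2.convertScaleAbs(cv2.resize(c,None,fx=5,fy=5,interpolation=cv2.INTER_CUBIC),alpha=1.4)
cv2.imwrite("pics/c11.png",np.hstack([f(s["color"][80:185,250:330,::-1]),f(t["color"][150:255,280:350,::-1])]))
E
```

```text
15.9 pos [ 0.4623 -0.3296  0.1912] jawyaw 60.75 tilt [-0.0132  0.0084 -0.9999] F [ 0.41  0.42 -1.27] T [ 0.032 -0.029 -0.064] w 0.145 j [-35.5  21.5   7.3  76.8  -0.   -6.2]
```

View pics/c11.png

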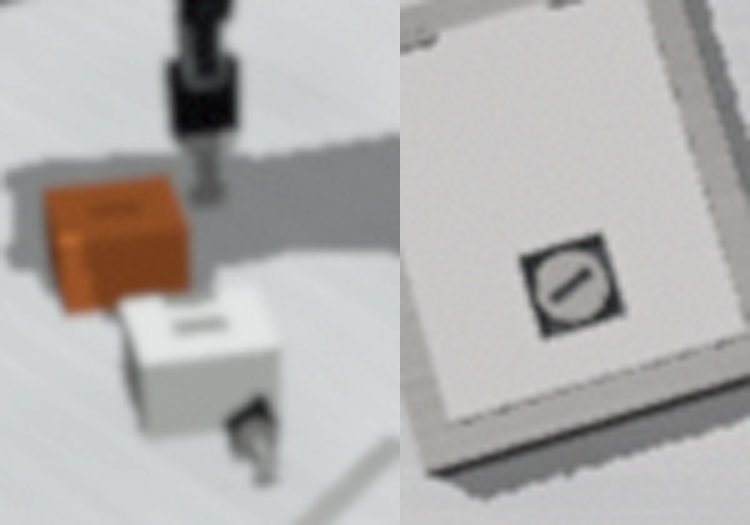

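```bash
python3 - <<'E'
from h import *
from m2 import slot
t=pickle.load(open("top11.pkl","rb"));s=pickle.load(open("scene10.pkl","rb"));s3=pickle.load(open("scene11.pkl","rb"))
for z in(.08,):
    c=np.array([.5245,-.038]);d=np.array([.5235,-.04])
    for k in range(3):
        r=slot(t,*c,z=z);c=r[0];q=slot(s,*d,z=z);d=q[0]
    print(r,q)
pt=proj(t,[*c,.08])[0];ps=proj(s,[*d,.08])[0];print(pt,ps,tri(t,pt,s,ps))
g=cv2.cvtColor(s3["color"],cv2.COLOR_RGB2GRAY).astype(float)
w=np.clip(158-g[140:151,282:299],0,None)
w[:2]=0
yy,xx=np.mgrid[140:151,282:299];u=(xx*w).sum()/w.sum();v=(yy*w).sum()/w.sum();print(u,v,onz(s3,[(u,v)],.052));print(g[138:152,280:302].astype(int))
E
```

```text
(array([ 0.5241, -0.0382]), array([ 4.8422, 23.4927]), np.float64(-50.535598549755264)) (array([ 0.523 , -0.0408]), array([ 9.2561, 21.6023]), np.float64(-52.33693326827853))
[313.8692 206.4915] [347.5773 190.1871] (array([ 0.5243, -0.0387,  0.0817]), np.float64(0.0013051164590166897))
289.8291845493562 144.87811158798283 [[ 0.4659 -0.3333  0.052 ]]
[[ 86  86  81  77  78  79  83  88  96 101 104 110 123 140 153 159 161 161 161 161 161 157]
 [126 123 114 101  98  98 101 104 107 111 115 119 130 146 157 161 162 162 163 163 161 158]
 [151 148 137 123 117 118 118 119 119 124 131 138 144 152 159 162 163 163 163 163 162 160]
 [161 159 151 143 140 139 139 139 139 143 147 152 154 157 159 162 162 163 163 163 163 161]
 [163 162 159 156 154 153 152 151 151 151 151 151 151 152 155 159 162 163 163 163 163 163]
 [163 163 161 159 155 151 148 147 145 144 142 139 137 138 143 152 159 163 163 163 163 163]
 [163 163 162 157 149 140 134 131 128 128 127 126 125 127 133 146 156 162 163 163 163 163]
 [163 163 162 157 146 134 126 124 124 125 126 127 127 131 136 146 157 162 163 163 163 163]
 [163 163 162 159 150 140 134 134 136 139 141 143 143 146 148 153 159 162 163 163 163 163]
 [163 163 162 160 156 151 149 150 151 154 156 157 158 158 159 160 161 162 163 163 163 163]
 [164 163 163 163 161 160 159 160 160 161 162 162 162 162 162 162 162 163 161 161 160 160]
 [163 163 163 163 163 162 162 162 162 163 161 161 160 160 159 159 158 158 156 154 151 151]
 [162 162 162 161 161 160 160 159 158 158 157 153 152 151 150 147 145 145 142 140 136 136]
 [158 157 156 155 153 151 150 148 147 145 142 139 137 135 133 129 127 127 125 124 122 122]]
```

```bash
python3 - <<'E'
from h import *
t=pickle.load(open("top0.pkl","rb"))
cx,cy,half,res=.465,-.335,.065,.0002
o=ortho(t,cx,cy,.052,half,res)
o=cv2.convertScaleAbs(cv2.GaussianBlur(o,(0,0),2)[:,:,::-1],alpha=1.8)
o=cv2.resize(o,(585,585))
cv2.imwrite("pics/hold.png",o)
E
```

```text
(no output)
```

View pics/hold.png

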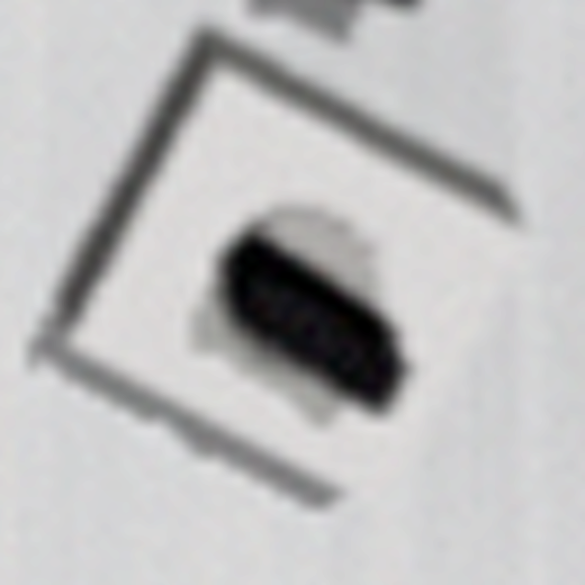

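Call:
carry_out --series '[[[255,0.004,-0.0025,-0.01,1],[255,0.0032,-0.0024,-0.015,1],[255,0,0,-0.015,0],[255,0,0,-0.015,0],[255,0,0,-0.005,0],[255,0,0,0,0]]]'

```text
clock: 16.6
ee_pos: [0.4728, -0.3295, 0.1269]
tool_rot: [[-0.894, 0.447, -0.013], [0.447, 0.894, 0.008], [0.015, 0.001, -1.0]]
ft_force: [-0.6, 0.6, -1.2]
width: 0.143
```

```bash
python3 st.py; python3 snap.py 12; python3 - <<'E'
from h import *
from rig import ctrl
st=ctrl.state();R=st["tool_rot"];tip=st["ee_pos"]+R[:,2]*.063+R[:,0]*.001;print("tip",tip)
s=pickle.load(open("scene12.pkl","rb"))
f=lambda c:cv2.convertScaleAbs(cv2.resize(c,None,fx=7,fy=7,interpolation=cv2.INTER_CUBIC),alpha=1.2)
cv2.imwrite("pics/c12.png",f(s["color"][100:180,250:330,::-1]))
E
```

```text
16.6 pos [ 0.4728 -0.3295  0.1269] jawyaw 63.42 tilt [-0.013   0.0081 -0.9999] F [-0.59  0.63 -1.2 ] T [ 0.026 -0.051 -0.037] w 0.143 j [-34.9  23.7   1.2  68.4  -0.   -8.3]
tip [ 0.47139206 -0.32907925  0.06492671]
```

View pics/c12.png

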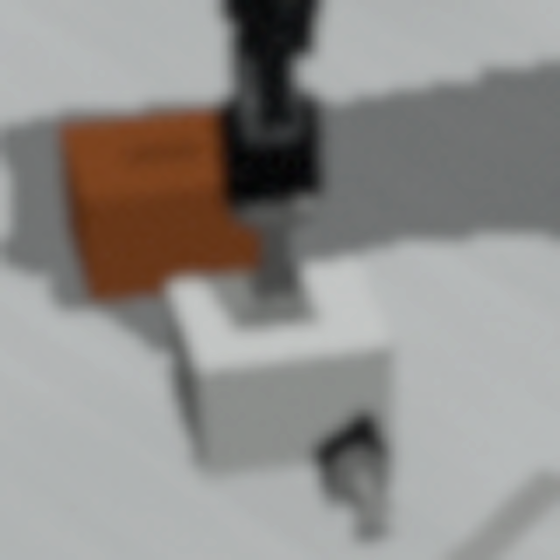

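Call:
carry_out --series '[[[255,-0.0034,-0.0044,0,0],[255,0,0,0,0],[255,0,0,0,0]]]'

```text
clock: 17.0
ee_pos: [0.4702, -0.3353, 0.1296]
tool_rot: [[-0.894, 0.448, -0.01], [0.448, 0.894, 0.006], [0.012, 0.001, -1.0]]
ft_force: [-0.1, 0.5, -1.6]
width: 0.141
```

```bash
python3 st.py; python3 snap.py 13; python3 - <<'E'
from h import *
from rig import ctrl
st=ctrl.state();R=st["tool_rot"];tip=st["ee_pos"]+R[:,2]*.063+R[:,0]*.001;print("tip",tip)
s=pickle.load(open("scene13.pkl","rb"))
f=lambda c:cv2.convertScaleAbs(cv2.resize(c,None,fx=7,fy=7,interpolation=cv2.INTER_CUBIC),alpha=1.2)
cv2.imwrite("pics/c13.png",f(s["color"][100:180,250:330,::-1]))
E
```

```text
17.0 pos [ 0.4702 -0.3353  0.1296] jawyaw 63.41 tilt [-0.01    0.0058 -0.9999] F [-0.13  0.46 -1.62] T [ 0.024 -0.025  0.075] w 0.141 j [-35.5  23.5   1.4  68.5  -0.1  -8.9]
tip [ 0.4686767  -0.33436639  0.06651964]
```

View pics/c13.png

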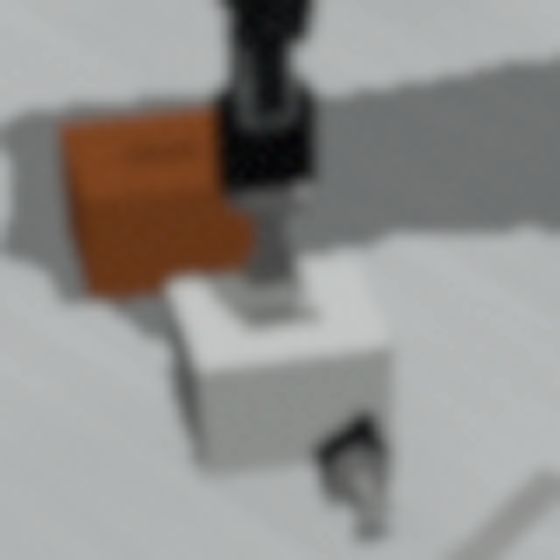

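```bash
python3 - <<'E'
from h import *
s=pickle.load(open("scene13.pkl","rb"))
P=[(.4687,-.3344,.0665),(.4687,-.3344,.052),(.468,-.333,.052),(.4702,-.3353,.1087),(.4702,-.3353,.1127)]
print((proj(s,P)-[250,100])*7)
f=lambda c:cv2.convertScaleAbs(cv2.resize(c,None,fx=16,fy=16,interpolation=cv2.INTER_CUBIC),alpha=1.5)
cv2.imwrite("pics/c13b.png",f(s["color"][122:154,272:305,::-1]))
print((proj(s,P)-[272,122])*16)
E
```

```text
[[270.47880085 285.07108846]
 [271.69271603 315.50027599]
 [275.1923128  316.24452087]
 [262.5205913  194.79830198]
 [262.1620865  186.03340147]]
[[266.23725908 299.59105935]
 [269.01192236 369.14348798]
 [277.01100068 370.84461914]
 [248.04706583  93.25326167]
 [247.22762629  73.21920335]]
```

View pics/c13b.png

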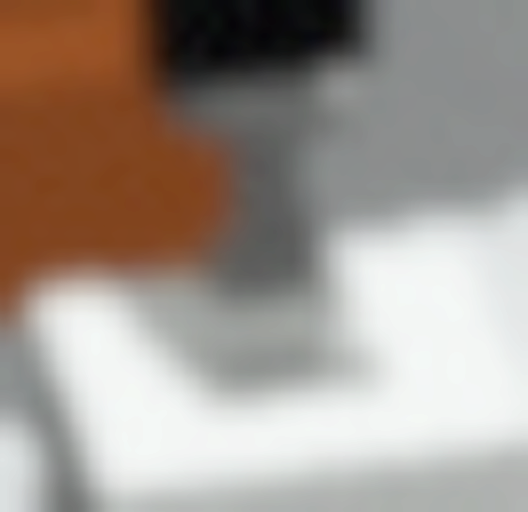

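Call:
carry_out --series '[[[255,-0.0012,0.001,-0.004,0],[255,0,0,-0.005,0],[255,0,0,-0.005,0],[255,0,0,-0.004,0],[255,0,0,-0.003,0]]]'

```text
clock: 17.6
ee_pos: [0.4689, -0.334, 0.1068]
tool_rot: [[-0.894, 0.447, -0.01], [0.447, 0.894, 0.006], [0.011, 0.001, -1.0]]
ft_force: [0.7, -0.9, -1.0]
width: 0.143
```

```bash
python3 st.py
```

```text
17.6 pos [ 0.4689 -0.334   0.1068] jawyaw 63.42 tilt [-0.0099  0.0058 -0.9999] F [ 0.73 -0.86 -0.99] T [ 0.032 -0.009 -0.007] w 0.143 j [-35.4  24.   -1.3  65.4  -0.1  -8.9]
```

Tip is about 8 mm inside the hole with no contact. Continuing down.

Call:
carry_out --series '[[[255,0,0,-0.006,0],[255,0,0,-0.006,0],[255,0,0,-0.006,0],[255,0,0,-0.004,0]]]'

```text
clock: 18.0
ee_pos: [0.4688, -0.3339, 0.0826]
tool_rot: [[-0.894, 0.447, -0.01], [0.447, 0.894, 0.006], [0.012, 0.001, -1.0]]
ft_force: [-0.1, -0.1, -1.3]
width: 0.138
```

```bash
python3 st.py
```

```text
18.0 pos [ 0.4688 -0.3339  0.0826] jawyaw 63.42 tilt [-0.0102  0.006  -0.9999] F [-0.1  -0.11 -1.31] T [-0.031  0.011 -0.05 ] w 0.138 j [-35.4  24.8  -3.6  62.2  -0.1  -8.8]
```

Call:
carry_out --series '[[[255,0,0,-0.004,0],[255,0,0,-0.003,0],[255,0,0,-0.001,0]]]'

```text
clock: 18.3
ee_pos: [0.4686, -0.3338, 0.0733]
tool_rot: [[-0.894, 0.447, -0.011], [0.447, 0.894, 0.006], [0.013, 0.001, -1.0]]
ft_force: [0.4, 0.3, -2.1]
width: 0.144
```

Call:
carry_out --series '[[[255,0,0,-0.001,0],[255,0,0,0,0]]]'

```text
clock: 18.5
ee_pos: [0.4686, -0.3338, 0.0723]
tool_rot: [[-0.894, 0.447, -0.011], [0.447, 0.894, 0.006], [0.012, 0.001, -1.0]]
ft_force: [-0.2, 0.2, -0.8]
width: 0.144
```

Call:
carry_out --series '[[[255,0,0,-0.001,0],[255,0,0,0,0]]]'

```text
clock: 18.7
ee_pos: [0.469, -0.334, 0.0721]
tool_rot: [[-0.894, 0.447, -0.01], [0.447, 0.894, 0.006], [0.011, 0.001, -1.0]]
ft_force: [0.5, -0.9, -2.4]
width: 0.144
```

Call:
carry_out --series '[[[255,0,0,-0.001,0]]]'

```text
clock: 18.8
ee_pos: [0.4693, -0.3342, 0.0718]
tool_rot: [[-0.894, 0.447, -0.009], [0.447, 0.894, 0.005], [0.01, 0.001, -1.0]]
ft_force: [-5.2, 4.6, 19.0]
width: 0.14
```

```bash
python3 st.py
```

```text
18.8 pos [ 0.4693 -0.3342  0.0718] jawyaw 63.42 tilt [-0.0088  0.0053 -0.9999] F [-5.22  4.62 18.98] T [ 0.823  1.183 -0.011] w 0.14 j [-35.4  25.2  -4.7  60.7  -0.   -8.8]
```

Call:
carry_out --series '[[[255,-0.0004,0.0002,0.0002,0],[210,0,0,0,0],[170,0,0,0,0],[130,0,0,0,0],[110,0,0,0,0],[110,0,0,0,0]]]'

```text
clock: 19.4
ee_pos: [0.4692, -0.3342, 0.0723]
tool_rot: [[-0.894, 0.447, -0.008], [0.447, 0.894, 0.005], [0.009, 0.001, -1.0]]
ft_force: [0.0, 0.1, -0.4]
width: 0.569
```

```bash
python3 st.py
```

```text
19.4 pos [ 0.4692 -0.3342  0.0723] jawyaw 63.42 tilt [-0.008   0.0047 -1.    ] F [ 0.02  0.09 -0.35] T [-0.008 -0.012  0.022] w 0.569 j [-35.4  25.2  -4.7  60.7  -0.   -8.9]
```

Call:
carry_out --series '[[[110,0,0,0.01,0],[110,0,0,0.015,0],[110,0,0,0.02,0],[110,0,0,0.03,0],[110,0,0,0.03,0],[110,0,0,0.02,0]]]'

```text
clock: 20.0
ee_pos: [0.4671, -0.3327, 0.2024]
tool_rot: [[-0.894, 0.447, -0.012], [0.447, 0.894, 0.007], [0.014, 0.001, -1.0]]
ft_force: [-0.2, 0.2, 0.1]
width: 0.571
```

Call:
carry_out --series '[[[110,-0.04,-0.02,0,0],[110,-0.04,-0.02,0,0],[110,-0.04,-0.02,0,0],[110,-0.04,-0.02,0,0],[110,-0.04,-0.02,0,0],[110,0,0,0,0],[110,0,0,0,0]]]'

```text
clock: 20.7
ee_pos: [0.2617, -0.4363, 0.2117]
tool_rot: [[-0.895, 0.446, -0.004], [0.446, 0.895, -0.001], [0.003, -0.003, -1.0]]
ft_force: [1.0, 0.5, 0.2]
width: 0.565
```

```bash
python3 st.py; python3 snap.py 14; python3 - <<'E'
from h import *
s=pickle.load(open("scene14.pkl","rb"));t=pickle.load(open("top14.pkl","rb"))
f=lambda c:cv2.convertScaleAbs(cv2.resize(c,None,fx=4,fy=4,interpolation=cv2.INTER_CUBIC),alpha=1.3)
cv2.imwrite("pics/c14.png",np.hstack([f(s["color"][100:220,250:350,::-1]),f(t["color"][160:280,380:480,::-1])]))
E
```

```text
20.7 pos [ 0.2617 -0.4363  0.2117] jawyaw 63.54 tilt [-0.0038 -0.0013 -1.    ] F [1.04 0.47 0.17] T [ 0.025 -0.023  0.018] w 0.565 j [-58.9  13.3  -0.8  75.9  -0.2 -32.4]
```

View pics/c14.png

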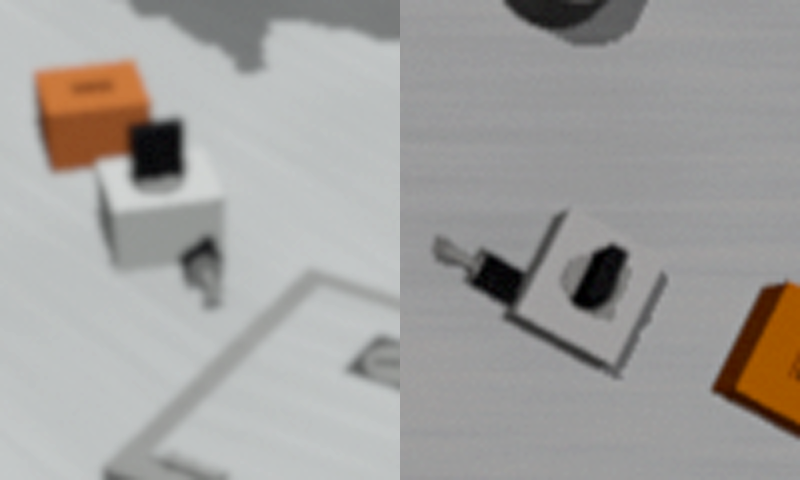

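View pics/top14.png

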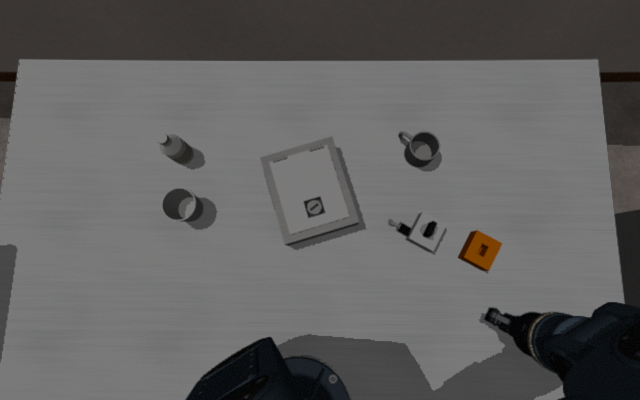

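```bash
python3 - <<'E'
from h import *
from m2 import slot
T=[]
for a,b,z in(("top0","scene0",.1),("top14","scene14",.08)):
    t=pickle.load(open(a+".pkl","rb"));s=pickle.load(open(b+".pkl","rb"))
    c=np.array([.5245,-.038]);d=np.array([.5235,-.04])
    for k in range(3):
        r=slot(t,*c,z=z);c=r[0];q=slot(s,*d,z=z);d=q[0]
    print(a,tri(t,proj(t,[*c,z])[0],s,proj(s,[*d,z])[0]),r[2],q[2])
def cen(n):
    i=pickle.load(open(n+".pkl","rb"));g=cv2.cvtColor(i["color"],cv2.COLOR_RGB2GRAY)
    L,l,st,c=cv2.connectedComponentsWithStats((g<(55 if 'top' in n else 60)).astype('u1'))
    y,x=(231,429) if 'top' in n else (135,289)
    return i,c[l[y,x]],st[l[y,x]]
for k in("0","14"):
    a=cen("top"+k);b=cen("scene"+k);print(a[2],b[2],tri(a[0],a[1],b[0],b[1]))
from rig import ctrl
ctrl.job_done(); print("done")
E
```

```text
top0 (array([ 0.5247, -0.0382,  0.1016]), np.float64(0.0010211190209357007)) 15.401066932835107 18.99662221267647
top14 (array([ 0.5242, -0.0386,  0.0815]), np.float64(0.0011832318516976977)) -50.530273550034906 -49.01573206828439
[423 223  15  15 133] [281 129  15  15 180] (array([ 0.4669, -0.335 ,  0.0801]), np.float64(0.0027234511910472674))
[423 221  14  17 135] [281 130  14  15 176] (array([ 0.4693, -0.3337,  0.0797]), np.float64(0.0030571807302580173))
the job is handed in; nothing more can be done
done
```

The stud is locked and pressed home, and the key stands upright in its white holder again. I handed the job in at about 21 s on the robot's clock, against the 67 s limit.

**What I did**
- I took the larger key from the white holder and set its blade in the slot.
- I pressed the stud to its ledge, about 8 mm down, and turned it clockwise at about 12 N until I felt it drop into the catch.
- I pressed it to the bottom. The highest force I read there was about 23 N, against the 35 N limit.
- I lifted the blade out, hung the key back by its collar, opened the gripper and moved the arm clear.

**Last checks, from both cameras**
- **Stud height:** the head dropped 20.1 mm, against 20 mm expected.
- **Stud turn:** the slot turned about 67°. The gripper had turned about 75°, so the other 8° was play in the slot or slight slip in the grip.
- **Key:** the handle centre is at z 0.080, the same as at the start, and about 3 mm sideways of where it was, which the hole's play allows.

**What did not go smoothly**
- **Insertion:** the blade seems to have sat only partly in the slot at first, then dropped fully in while I was pressing. The stud slid down about 8 mm during this.
- **Small look-alike key:** it was standing at the start and toppled against the holder early on. The gripper was still about 0.1 m above it, so I took it to have fallen by itself.

The tub, bottle, mug and orange holder look unmoved in the last picture.

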